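# Pry the vice board up and prop it on the packing block

### The job

The vice has to stand tilted: lay the pry bar over the fulcrum with its tip under the left edge of the vice's board, lever the edge up, catch the bar's handle end under the hold-down hook and let go. Slide the drilled plywood block flat under the raised edge beside the bar, about 40 mm in, then unhook the bar so that the board comes gently down on the block, draw it out and lay it flat on the bench, clear to the left of the board and off the fulcrum and hook. Never push or lift the board with the gripper itself; leave the board in its place and the other loose tools undisturbed.

Things in the scene. Friction and masses are not known exactly. Their poses are not given: they have to be found in the camera images.
- vice_board: Plywood board 200 (x) x 180 (y) x 12 mm with a drill vice bolted on, loose, about 2.2 kg. Origin: plan centre at bench level; z up, +y to the free left edge (y +90). Stands on two runners 14 mm high; the right one's outer face, about which it tips, is at y -90. The vice covers x -100 to 100, y -72 to 28, up to 85 mm above the bench. Lifting the left edge takes about 10 N.
- board_edge (a point): Lower left edge of the board where the bar goes in: board x -50, y +90 mm, 14 mm above the bench at the start. The left runner's outer face is at y +30, so under the whole left edge there is a gap 60 mm deep and 14 mm high. The block's place is board x 0 to +95 mm.
- fulcrum: Steel fulcrum fixed to the bench: half-round bar of radius 10 mm lying along its x, 70 mm long, top 26 mm above the bench, on a foot 90 x 52 x 6 mm. Origin: middle of the foot, bench level. The board's left edge is parallel to it, near fulcrum y -45 mm (both within a few mm and 0.03 rad). The bar lies across it along y, at x about 0.
- hook: Dark steel hold-down hook fixed to the bench at fulcrum y +145 mm, same x and yaw. Origin: bench level, under the arm where the bar goes. A post at x +25 to +41 carries an arm from x -20 to +41, y -9 to +9, underside 37 and top 49 mm above the bench.
- hook_mouth (a point): Open -x side of the hook (towards the robot), at the arm's free end: hook x -20, 30 mm above the bench. A bar pressed down goes in here sideways, towards +x, and is caught when it rises. With the tip 25 mm under the board and the bar caught, the board's left edge is about 31 mm up.
- pry_bar: Straight steel pry bar, 240 x 22 x 8 mm, 300 g. Origin: centre of its underside; z up as found, +x along it to the tip. The last 30 mm at the tip are 5 mm thick, flush with the underside. Handle: black ribbed rubber sleeve, 26 wide x 14 mm high, x -75 to -10. The bare end, x -75 to -120, goes under the hook. In place the fulcrum is at bar x +50.
- bar_tip (a point): Middle of the bar's thin tip end (bar x +120 mm, 2.5 mm above its underside).
- bar_end (a point): Middle of the bar's handle end (bar x -120 mm, 4 mm above its underside).
- packing_block: Packing block: light plywood block with three holes, 62 (its x) x 125 (its y) x 21 mm, 90 g, lying flat. Origin: centre of its underside. With one short end 40 mm under the board's edge its centre is at board y +112 mm.
- tape_measure: Yellow and black tape measure, 36 x 90 x 62 mm, a bystander. Origin: centre of its underside.
- channel: Galvanised steel channel offcut, 42 x 130 x 30 mm, to the right of the vice, a bystander. Origin: centre of its underside.
- pliers: Red-handled pliers, 62 x 197 x 12 mm, to the right of the vice, a bystander. Origin: centre of its underside.

How it is judged:
On the way, in this order (a step that is already met when the one before it is completed fails the run):
1. the bar, over the fulcrum and caught under the hook, holds the board's left edge up by itself, the gripper off it (angle between vice_board's own z axis and vertical between 0.07 and 0.2 rad and contact force between pry_bar and hook above 1 N and contact force between pry_bar and fulcrum above 3 N and contact force between pry_bar and vice_board above 3 N and contact force between the fingers and pry_bar below 0.1 N), for 0.2 s.
2. the block is slid flat under the raised edge while the hooked bar holds it (y of packing_block in the frame of vice_board between 0.04 and 0.1325 m and x of packing_block in the frame of vice_board between -0.09 and 0.09 m and height (world z) of packing_block below 0.006 m and angle between packing_block's own z axis and vertical below 0.1 rad and angle between vice_board's own z axis and vertical above 0.07 rad and contact force between pry_bar and hook above 1 N and contact force between pry_bar and fulcrum above 3 N), for 0.2 s.
3. the bar is unhooked and the board rests on the block (y of packing_block in the frame of vice_board between 0.04 and 0.1325 m and x of packing_block in the frame of vice_board between -0.09 and 0.09 m and height (world z) of packing_block below 0.006 m and angle between packing_block's own z axis and vertical below 0.1 rad and contact force between packing_block and vice_board above 2.5 N and angle between vice_board's own z axis and vertical between 0.03 and 0.075 rad and contact force between pry_bar and vice_board below 0.1 N and contact force between pry_bar and hook below 0.1 N), for 0.2 s.
At the end, for the whole second after the job is handed in: Board at rest on the block, tilted 0.03 to 0.075 rad; block flat on the bench, its origin at board y 40 to 132 mm (end 20 mm or more under the edge) and board x within 90 mm. Bar flat on the bench, its tip at board y over 100 mm, touching no board, block, fulcrum or hook (y of packing_block in the frame of vice_board between 0.04 and 0.1325 m and x of packing_block in the frame of vice_board between -0.09 and 0.09 m and height (world z) of packing_block below 0.006 m and angle between packing_block's own z axis and vertical below 0.1 rad and contact force between packing_block and vice_board above 2.5 N and angle between vice_board's own z axis and vertical between 0.03 and 0.075 rad and contact force between pry_bar and vice_board below 0.1 N and height (world z) of each of bar_tip, bar_end below 0.012 m and contact force between pry_bar and fulcrum below 0.05 N and contact force between pry_bar and hook below 0.05 N and contact force between pry_bar and packing_block below 0.05 N and y of bar_tip in the frame of vice_board above 0.1 m and linear speed of each of vice_board, pry_bar, packing_block below 0.01 m/s).
It fails at once if the gripper or arm pushes or lifts the board or vice itself (over 3 N) (contact force between any of the fingers, the arm and vice_board above 3 N).
It fails at once if the board is shoved more than 40 mm from its place (distance of vice_board from where it was at the start of the episode above 0.04 m).
It fails at once if the board falls or slams (its edge moves faster than 0.4 m/s) (angular speed of vice_board above 2.4 rad/s).
It fails at once if a bystander is moved more than 30 mm (distance of any of tape_measure, channel, pliers from where it was at the start of the episode above 0.03 m).
It also fails if it takes over 67 s, if anything falls off the work surface, if the arm or the gripper's body presses on something with over 40 N, if the wrist force passes 120 N, or if a joint passes its speed limit or range.

### The arm

A 6-joint arm with a two-finger parallel gripper is mounted at the origin on a cart in front of the work surface, level with it; the furniture and walls round the work are solid. World frame = base frame: x ahead of the robot, y to its left, z up, the work surface at z = 0. Lengths are in m, angles in rad, forces in N, time in s.
With the tool pointing down it reaches from about 0.25 to 0.8 m from the base axis. Payload 3.9 kg.
Tool frame: the origin (TCP) lies at the centre of the arm's flange, where the gripper is bolted on; the fingertips stand 173 mm ahead of it and the grasp point (between the pads) lies 155 mm ahead of it (manip.tcp_to_tips is the distance from the TCP to the fingertips, in m); z points along the fingers, y is the line along which they close (so a half turn about z gives the same grasp; the last joint's range is limited). The gripper opens to 85 mm and grips with 20 to 120 N. Pads are 22 mm wide; open, the fingers measure 114 mm over their backs; the gripper's body (76 mm by 85 mm) begins 54 mm behind the grasp point. The pads swing forward as they close: fully open they stand 13 mm farther back than shut.
Start: joints at [1.316, 0.26, -0.138, 1.173, 0, 1.571], TCP at [0.132, 0.508, 0.405] pointing down, gripper open.
Joint ranges: [-2.78, 2.78], [-0.83, 1.72], [-1.28, 1.37], [-1.9, 2.12], [-1.57, 1.48], [-3.14, 3.14]. Speed limits (rad/s): [2.57, 2.57, 3.14, 3.14, 3.14, 3.14].

### API

Orientations are given as a unit quaternion [w, x, y, z].
In Python, from rig import status, cams, order, manip gives the robot as it stands. The module is installed in compiled form; this text tells all that it offers.
- The arm moves only by the tool send_rows, never from a script. Its argument "moves" is a list of rows, each a list of 7 numbers: the opening, from 0 (shut) to 1 (fully open), then the shift along the tool's x, y, z in mm, then the turn, a rotation vector about the tool's x, y, z in degrees. A call has 1 to 10 rows; each row shifts and turns the commanded pose from where the row before left it, along the tool's axes as they then stand; what a row does not reach is not made up. A row lasts 1/10 s, in which the tool goes at most 50 mm and 8.59 degrees, less where a joint would pass 70% of its speed; a pose out of reach is approached as far as the arm can. A call with a gripper value outside its range is refused whole. The fingers move at their own pace and stop on an object; the grip force is fixed at half the most. Time passes only in rows, so rows that do not move let the fingers close. It gives the time, the measured TCP pose, the force, the opening and the grip force at its end, in the units of the state.
- status.get_state(): the state, without advancing time (a new reading comes with each control period).
- cams.read_camera(name): name is "scene" or "top" or "wrist"; returns the picture (400x640x3 uint8, blue, green, red); there is no depth.
- cams.camera_model(name): a dict with "mtx" (3x3 intrinsics, pixels), "R" (3x3) and "t" (3): a world point X has camera coordinates R X + t. Camera axes: x right, y down, z forward; pixel columns grow to the right and rows downward; lengths in m; the calibration is good to about 2 mm. A picture is of the moment at which its call begins: read the wrist's pose just before it. camera_model takes no time and is no camera call; for the wrist camera it gives the pose at the moment of the call.
- order.sign_off(): hands the job in; it is judged then, once.
Trained networks look in the newest picture that a camera, given by its name, has taken for a name from the list of things; names that differ only in an ending like _2 or _b are one class to them, and where a whole thing is asked for, a point or a joint stands for the part that bears it (a point fixed in the world has none). Each returns a list of dicts, best first, with "conf" (0 to 1); they miss things now and then, are a little off and sometimes report something else, mostly with a low value. They report only what shows in the picture. A call takes as long as a camera call.
- cams.find_in(camera, thing): "rect" ([left, top, right, bottom] in pixels, round what is visible of it).
The state is a dict: "clock": time; "q": joint angles; "joint_vel": joint speeds; "effort": joint torques, N m; "eef_pos": TCP position; "eef_rot": TCP orientation; "force": force on the tool from outside, world axes, zero at the start; "torque": the same for the moment, N m; "grip_width": finger opening in m; "finger_force": force on a finger pad.
Only numpy, scipy, OpenCV 4.12 (cv2) and the standard library are available. Lean on these libraries where they do the work, as an engineer would, in place of code of your own. Each camera call takes 0.05 s, during which the arm holds its last target. There are 200 camera calls.

## Working session

There is one attempt and no reset: what is moved stays moved. The work goes in short steps, Python scripts to look and compute and a tool call to move; the robot and the scene stay as the last step left them, time stands still between calls to the robot, and variables do not carry over. Pictures are saved under pics/ and viewed, at most 10 in all, crops included, and the job is handed in when it is done.

Besides the shell and the picture viewer there is one more tool, called after "Request:" by a JSON object that holds its "name" and its "arguments", one argument or row to a line. send_rows: Moves the arm, as the interface text tells. Its arguments: {"type":"object","properties":{"moves":{"type":"array"}},"required":["moves"]}

```bash
mkdir -p pics; ls; python3 - <<'E'
from rig import status,cams,manip
import cv2,numpy as np
s=status.get_state();print(s)
a=cams.read_camera("scene");b=cams.read_camera("top")
cv2.imwrite("pics/s0.png",a);cv2.imwrite("pics/t0.png",b)
for c in("scene","top"):
    m=cams.camera_model(c);print(c,m)
    for n in["vice_board","fulcrum","hook","pry_bar","packing_block","tape_measure"]:
        print(n,[(np.round(d["rect"]).tolist(),round(d["conf"],2)) for d in cams.find_in(c,n)[:2]])
E
```

```text
pics
{'clock': 0.0, 'q': array([ 1.31597062e+00,  2.60680037e-01, -1.39347492e-01,  1.17268878e+00,
        1.18915296e-05,  1.57082325e+00]), 'joint_vel': array([-0.00112881,  0.00099104,  0.0016169 , -0.00205279,  0.00044141,
       -0.00052389]), 'effort': array([ 1.97957743e-03, -4.05679750e+01,  2.53921098e+01,  1.89153658e-02,
        7.16771274e-05,  8.01648614e-07]), 'eef_pos': array([0.13225518, 0.50772652, 0.40387482]), 'eef_rot': array([-1.27869558e-04,  1.27081695e-01,  9.91891789e-01, -9.51457713e-04]), 'force': array([0.28776671, 0.51474321, 0.18193823]), 'torque': array([0.02141367, 0.04204468, 0.01535514]), 'finger_force': 0.0, 'grip_width': 0.08559756273770074}
scene {'mtx': array([[445.63770007,   0.        , 324.26691585],
       [  0.        , 445.63770007, 196.57326797],
       [  0.        ,   0.        ,   1.        ]]), 'R': array([[ 0.85699438, -0.51505688,  0.01664476],
       [-0.2592784 , -0.45887232, -0.84982993],
       [ 0.44534857,  0.72398384, -0.52679412]]), 't': array([-0.44132792,  0.18803035,  0.99850518])}
vice_board [([303.0, 202.0, 410.0, 275.0
[... 325 characters left out ...]
 0.        , 315.58434893],
       [  0.        , 377.58736305, 198.21203931],
       [  0.        ,   0.        ,   1.        ]]), 'R': array([[-0.00717868, -0.99996963, -0.0030338 ],
       [-0.99461833,  0.00745378, -0.10333832],
       [ 0.1033578 ,  0.00227564, -0.99464164]]), 't': array([0.03330617, 0.50757783, 1.03827742])}
vice_board [([342.0, 153.0, 407.0, 229.0], 0.87)]
fulcrum [([321.0, 195.0, 337.0, 223.0], 0.58)]
hook [([269.0, 184.0, 287.0, 212.0], 0.85), ([414.0, 210.0, 477.0, 230.0], 0.52)]
pry_bar [([182.0, 163.0, 191.0, 246.0], 0.9), ([412.0, 209.0, 479.0, 232.0], 0.41)]
packing_block [([212.0, 166.0, 257.0, 191.0], 0.66)]
tape_measure [([176.0, 127.0, 212.0, 149.0], 0.72)]
```

```bash
python3 - <<'E'
import cv2
b=cv2.imread("pics/t0.png")
cv2.imwrite("pics/t0c.png",cv2.resize(b[110:270,165:425],None,fx=3.07,fy=3.07,interpolation=cv2.INTER_CUBIC)[:600,:800])
a=cv2.imread("pics/s0.png")
cv2.imwrite("pics/s0c.png",cv2.resize(a[120:290,210:430],None,fx=3.5,fy=3.5,interpolation=cv2.INTER_CUBIC)[:600,:800])
E
```

```text
(no output)
```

View pics/t0c.png

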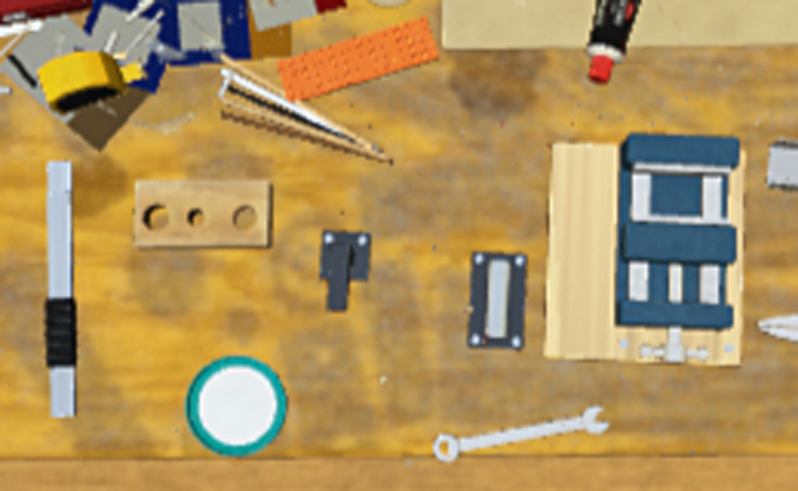

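View pics/s0c.png

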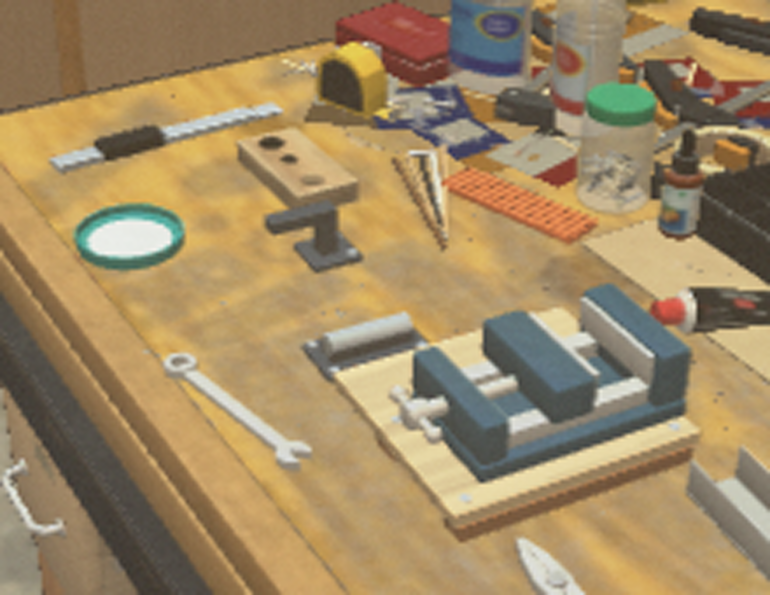

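```bash
cat > h.py <<'E'
import numpy as np
from scipy.spatial.transform import Rotation as R
from rig import status,cams
def bp(cam,uv,z):
    m=cams.camera_model(cam);K,Rc,t=m["mtx"],m["R"],m["t"]
    d=Rc.T@np.linalg.inv(K)@[uv[0],uv[1],1];C=-Rc.T@t
    return (C+d*(z-C[2])/d[2])
def proj(cam,X):
    m=cams.camera_model(cam);p=m["mtx"]@(m["R"]@np.asarray(X)+m["t"]);return p[:2]/p[2]
def tool(s=None):
    s=s or status.get_state();q=s["eef_rot"];return np.array(s["eef_pos"]),R.from_quat([q[1],q[2],q[3],q[0]])
def down(yaw_y):  # tool down, tool y at world yaw
    y=np.array([np.cos(yaw_y),np.sin(yaw_y),0]);z=np.array([0,0,-1.]);return R.from_matrix(np.c_[np.cross(y,z),y,z])
def bar(tip,yaw,pitch,xg,h=0.174,xt=0.12):
    """TCP pose for a bar with underside tip point 'tip', heading yaw, pitched nose down by pitch; grasp at bar x=xg"""
    Rb=R.from_euler("ZY",[yaw,pitch])
    p=np.array(tip)+Rb.apply([xg-xt,0,h]);M=Rb.as_matrix()
    return p,R.from_matrix(np.c_[-M[:,0],M[:,1],-M[:,2]])
def rows(a,b,n,g):
    """rows from pose a to pose b in n steps: linear/slerp"""
    (p0,r0),(p1,r1)=a,b
    w=(r0.inv()*r1).as_rotvec()/n;dr=R.from_rotvec(w);out=[];rr=r0;d=(p1-p0)/n
    for i in range(n):
        out.append([g]+[round(float(v),1) for v in rr.inv().apply(d)*1000]+[round(float(v),2) for v in np.degrees(w)]);rr=rr*dr
    return out
def show(rs):
    import json
    for i in range(0,len(rs),10): print(json.dumps(rs[i:i+10],separators=(",",":")))
E
python3 - <<'E'
from h import *
def c(u,v,z,n): print(n,np.round(bp("top",(165+(u+.5)/3.07-.5,110+(v+.5)/3.07-.5),z)*1000,1))
c(60,161,.008,"tip");c(63,417,.008,"end")
for p in [(472,253),(526,254),(523,348),(470,347)]:c(*p,.006,"foot")
c(499,261,.022,"ful+x");c(496,339,.022,"ful-x")
for p in [(328,310),(347,310),(333,246),(353,246)]:c(*p,.049,"hookarm")
for p in [(553,143),(545,357),(743,146),(740,365)]:c(*p,.026,"board")
for p in [(134,181),(270,180),(270,247),(135,247)]:c(*p,.021,"block")
E
```

```text
tip [617.8 409.9   8. ]
end [377.7 400.2   8. ]
foot [527.6  21.4   6. ]
foot [526.3 -29.2   6. ]
foot [438.3 -25.3   6. ]
foot [439.6  23.9   6. ]
ful+x [518.1  -3.4  22. ]
ful-x [4.462e+02 1.000e-01 2.200e+01]
hookarm [472. 151.  49.]
hookarm [471.9 134.   49. ]
hookarm [529.8 146.8  49. ]
hookarm [529.6 128.8  49. ]
board [627.6 -54.6  26. ]
board [429.2 -44.3  26. ]
board [ 623.4 -230.9   26. ]
board [ 420.7 -221.7   26. ]
block [595.7 335.7  21. ]
block [595.7 209.   21. ]
block [532.8 208.4  21. ]
block [533.8 333.4  21. ]
```

```bash
python3 - <<'E'
from h import *
a=tool(); yaw=0.040; tip=np.array([.6178,.4099,0])
b=bar(tip+[0,0,.12],yaw,0,-.038); c=bar(tip,yaw,0,-.038)
print(b[0],c[0]);show(rows(a,b,10,1));show(rows(b,c,6,1))
E
```

```text
[0.45992638 0.40358169 0.294     ] [0.45992638 0.40358169 0.174     ]
[[1,-34.3,-1.9,11.1,0.0,0.0,-1.69],[1,-34.3,-2.9,11.1,0.0,0.0,-1.69],[1,-34.2,-3.9,11.1,0.0,0.0,-1.69],[1,-34.0,-4.9,11.1,0.0,0.0,-1.69],[1,-33.9,-5.9,11.1,0.0,0.0,-1.69],[1,-33.7,-6.9,11.1,0.0,0.0,-1.69],[1,-33.5,-7.9,11.1,0.0,0.0,-1.69],[1,-33.2,-8.8,11.1,0.0,0.0,-1.69],[1,-33.0,-9.8,11.1,0.0,0.0,-1.69],[1,-32.6,-10.8,11.1,0.0,0.0,-1.69]]
[[1,0.0,0.0,20.0,0.0,0.0,0.0],[1,0.0,0.0,20.0,0.0,0.0,0.0],[1,0.0,0.0,20.0,0.0,0.0,0.0],[1,0.0,0.0,20.0,0.0,0.0,0.0],[1,0.0,0.0,20.0,0.0,0.0,0.0],[1,0.0,0.0,20.0,0.0,0.0,0.0]]
```

Request:
{"name": "send_rows", "arguments": {
  "moves": [
    [1,-34.3,-1.9,11.1,0,0,-1.69],
    [1,-34.3,-2.9,11.1,0,0,-1.69],
    [1,-34.2,-3.9,11.1,0,0,-1.69],
    [1,-34,-4.9,11.1,0,0,-1.69],
    [1,-33.9,-5.9,11.1,0,0,-1.69],
    [1,-33.7,-6.9,11.1,0,0,-1.69],
    [1,-33.5,-7.9,11.1,0,0,-1.69],
    [1,-33.2,-8.8,11.1,0,0,-1.69],
    [1,-33,-9.8,11.1,0,0,-1.69],
    [1,-32.6,-10.8,11.1,0,0,-1.69]
  ]
}}

```text
clock: 1.7
eef_pos: [0.4613, 0.4029, 0.2933]
eef_rot: [0.0, -0.021, 1.0, 0.0]
force: [-0.3, 1.2, -0.1]
grip_width: 0.0851
finger_force: 0.0
```

Request:
{"name": "send_rows", "arguments": {
  "moves": [
    [1,0,0,0,0,0,0],
    [1,0,0,0,0,0,0]
  ]
}}

```text
clock: 1.9
eef_pos: [0.4603, 0.403, 0.2931]
eef_rot: [-0.001, -0.019, 1.0, -0.0]
force: [-0.5, -0.3, -0.2]
grip_width: 0.0853
finger_force: 0.0
```

```bash
python3 - <<'E'
from h import *
import cv2
p,r=tool();print(p,r.as_rotvec(),down(0.04+np.pi/2).as_rotvec())
im=cams.read_camera("wrist")
for X in [(.6178,.4099,.0),(.3777,.4002,.008)]:
    u=proj("wrist",X);print(u);cv2.circle(im,tuple(int(v) for v in u),4,(0,0,255),1)
for x in(-.075,-.01):
  u=proj("wrist",np.array([.4978+x,.405+x*.04,.014]));cv2.circle(im,tuple(int(v) for v in u),4,(255,0,255),1)
cv2.imwrite("pics/w1.png",im)
E
```

```text
[0.46033711 0.40297218 0.2931253 ] [ 6.02686205e-02 -3.13968836e+00  8.15852971e-04] [ 0.06282766 -3.14096436 -0.        ]
[325.20160768 356.70732581]
[325.27472588  87.83717065]
```

View pics/w1.png

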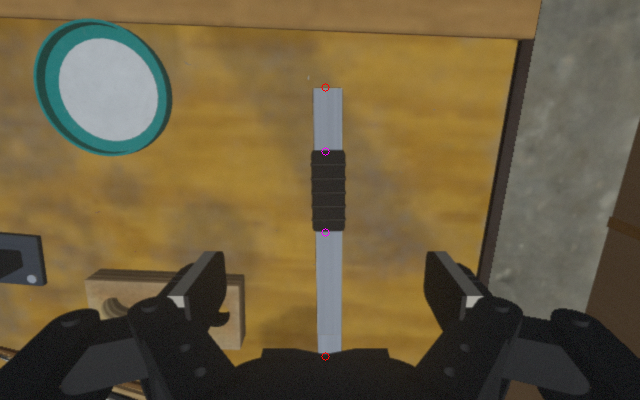

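Request:
{"name": "send_rows", "arguments": {
  "moves": [
    [1,0,0,25,0,0,0],
    [1,0,0,25,0,0,0],
    [1,0,0,25,0,0,0],
    [1,0,0,25,0,0,0],
    [1,0,0,18.5,0,0,0],
    [1,0,0,0,0,0,0],
    [0,0,0,0,0,0,0],
    [0,0,0,0,0,0,0],
    [0,0,0,0,0,0,0],
    [0,0,0,0,0,0,0]
  ]
}}

```text
clock: 2.95
eef_pos: [0.4603, 0.4039, 0.1764]
eef_rot: [0.001, -0.02, 1.0, 0.001]
force: [0.6, 0.9, 4.4]
grip_width: 0.0281
finger_force: 4.0
```

Request:
{"name": "send_rows", "arguments": {
  "moves": [
    [0,0,0,0,0,0,0],
    [0,0,0,0,0,0,0],
    [0,0,0,0,0,0,0]
  ]
}}

```text
clock: 3.25
eef_pos: [0.4604, 0.4039, 0.1766]
eef_rot: [0.001, -0.02, 1.0, 0.001]
force: [-0.7, -0.4, 6.2]
grip_width: 0.0242
finger_force: 60.1
```

```bash
cat >> h.py <<'E'
F=np.array([.483,-.002,0]);PSI=-.045;XG=-.0375;H=.1765
def fb(xf,t,z,pitch,dyaw,h=H):
    tip=F+R.from_euler("z",PSI).apply([xf,-t,z]);return bar(tip,-np.pi/2+PSI+dyaw,np.radians(pitch),XG,h)
E
python3 - <<'E'
from h import *
a=tool();p,r=a
b=(p+[0,0,.09],r)
c=fb(.002,-.03,.11,0,.19);d=fb(.002,0,.05,28,.19)
print(b[0],c[0],d[0])
show(rows(a,b,3,0));print();show(rows(b,c,12,0));print();show(rows(c,d,5,0))
E
```

```text
[0.46044723 0.4039131  0.26661766] [0.46358996 0.18372684 0.2865    ] [0.47687714 0.05352275 0.27978202]
[[0,-0.1,0.1,-30.0,0.0,0.0,0.0],[0,-0.1,0.1,-30.0,0.0,0.0,0.0],[0,-0.1,0.1,-30.0,0.0,0.0,0.0]]

[[0,0.5,-18.3,-1.7,0.01,-0.0,7.0],[0,-1.8,-18.3,-1.7,0.01,-0.0,7.0],[0,-4.0,-17.9,-1.7,0.01,-0.0,7.0],[0,-6.1,-17.3,-1.7,0.01,-0.0,7.0],[0,-8.2,-16.4,-1.7,0.01,-0.0,7.0],[0,-10.1,-15.3,-1.7,0.01,-0.0,7.0],[0,-11.9,-13.9,-1.7,0.01,-0.0,7.0],[0,-13.5,-12.4,-1.7,0.01,-0.0,7.0],[0,-14.9,-10.7,-1.7,0.01,-0.0,7.0],[0,-16.1,-8.8,-1.7,0.01,-0.0,7.0]]
[[0,-17.1,-6.7,-1.7,0.01,-0.0,7.0],[0,-17.8,-4.6,-1.7,0.01,-0.0,7.0]]

[[0,-26.2,-1.1,1.3,-0.0,5.6,0.0],[0,-26.2,-1.1,-1.2,-0.0,5.6,0.0],[0,-25.9,-1.1,-3.8,-0.0,5.6,0.0],[0,-25.4,-1.1,-6.3,-0.0,5.6,0.0],[0,-24.7,-1.1,-8.7,-0.0,5.6,0.0]]
```

Request:
{"name": "send_rows", "arguments": {
  "moves": [
    [0,0,0,-30,0,0,0],
    [0,0,0,-30,0,0,0],
    [0,0,0,-30,0,0,0],
    [0,0.5,-18.3,-1.7,0,0,7],
    [0,-1.8,-18.3,-1.7,0,0,7],
    [0,-4,-17.9,-1.7,0,0,7],
    [0,-6.1,-17.3,-1.7,0,0,7],
    [0,-8.2,-16.4,-1.7,0,0,7],
    [0,-10.1,-15.3,-1.7,0,0,7],
    [0,-11.9,-13.9,-1.7,0,0,7]
  ]
}}

```text
clock: 4.25
eef_pos: [0.4613, 0.274, 0.2766]
eef_rot: [-0.0, 0.399, 0.917, -0.001]
force: [0.5, 0.1, -2.6]
grip_width: 0.0241
finger_force: 59.7
```

Request:
{"name": "send_rows", "arguments": {
  "moves": [
    [0,-13.5,-12.4,-1.7,0,0,7],
    [0,-14.9,-10.7,-1.7,0,0,7],
    [0,-16.1,-8.8,-1.7,0,0,7],
    [0,-17.1,-6.7,-1.7,0,0,7],
    [0,-17.8,-4.6,-1.7,0,0,7],
    [0,-26.2,-1.1,1.3,0,5.6,0],
    [0,-26.2,-1.1,-1.2,0,5.6,0],
    [0,-25.9,-1.1,-3.8,0,5.6,0],
    [0,-25.4,-1.1,-6.3,0,5.6,0],
    [0,-24.7,-1.1,-8.7,0,5.6,0]
  ]
}}

```text
clock: 5.25
eef_pos: [0.4759, 0.0518, 0.2789]
eef_rot: [-0.184, 0.634, 0.734, 0.159]
force: [-0.3, -0.5, -4.3]
grip_width: 0.0243
finger_force: 59.7
```

Request:
{"name": "send_rows", "arguments": {
  "moves": [
    [0,0,0,0,0,0,0],
    [0,0,0,0,0,0,0]
  ]
}}

```text
clock: 5.45
eef_pos: [0.4763, 0.0522, 0.2784]
eef_rot: [-0.183, 0.636, 0.733, 0.158]
force: [0.5, 0.7, -3.1]
grip_width: 0.024
finger_force: 59.7
```

```bash
cat > look.py <<'E'
from h import *
import cv2,sys
def tipnow(p,r,xg=None):  # underside tip from measured tool pose
    return p+r.apply([-(.12-(XG if xg is None else xg)),0,H])
def over(cam,pts,box,f,name):
    im=cams.read_camera(cam)
    x0,y0,x1,y1=box
    o=cv2.resize(im[y0:y1,x0:x1],None,fx=f,fy=f,interpolation=cv2.INTER_CUBIC)
    for X in pts:
        u=proj(cam,X);q=((u+.5-[x0,y0])*f-.5).astype(int);cv2.circle(o,tuple(int(v) for v in q),3,(0,0,255),1)
    cv2.imwrite("pics/"+name,o)
E
python3 - <<'E'
from look import *
p,r=tool();t=tipnow(p,r);d=fb(.002,0,.05,28,.19);print(p,d[0],np.degrees((r.inv()*d[1]).as_rotvec()))
G=R.from_euler("z",PSI)
pts=[t,p+r.apply([.12+XG,0,H])]+[F+G.apply(v) for v in [(-.035,0,.026),(.035,0,.026),(-.045,.026,.006),(.045,.026,.006),(-.02,.154,.049),(-.02,.136,.049),(.041,.154,.049)]]
pts+=[np.array([.4784,-.047,.026])+G.apply([x,0,0]) for x in(-.05,0,.05)]
over("scene",pts,(235,130,395,250),5,"s2.png")
E
```

```text
[0.47632392 0.05219125 0.27844223] [0.47687714 0.05352275 0.27978202] [-0.00330797  0.06227198 -0.15485916]
```

View pics/s2.png

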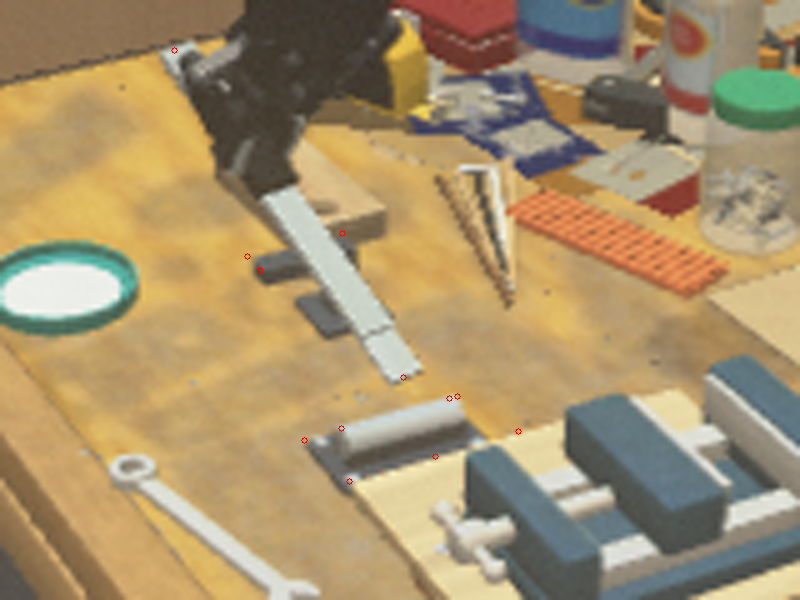

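```bash
python3 - <<'E'
from h import *
a=tool();b=fb(.002,.03,.016,28,.19);c=fb(.002,.046,.0045,28,.19);d=fb(.002,.054,.0015,26.5,.19)
show(rows(a,b,4,0)+rows(b,c,3,0)+rows(c,d,3,0))
E
```

```text
[[0,-10.3,-1.2,3.9,-0.01,0.01,-0.01],[0,-10.3,-1.2,3.9,-0.01,0.01,-0.01],[0,-10.3,-1.2,3.9,-0.01,0.01,-0.01],[0,-10.3,-1.2,3.9,-0.01,0.01,-0.01],[0,-6.4,-1.0,0.9,0.0,0.0,0.0],[0,-6.4,-1.0,0.9,0.0,0.0,0.0],[0,-6.4,-1.0,0.9,0.0,0.0,0.0],[0,-1.3,-0.5,1.0,-0.0,-0.5,0.0],[0,-1.3,-0.5,1.1,-0.0,-0.5,0.0],[0,-1.2,-0.5,1.1,-0.0,-0.5,0.0]]
```

Request:
{"name": "send_rows", "arguments": {
  "moves": [
    [0,-10.3,-1.2,3.9,0,0,0],
    [0,-10.3,-1.2,3.9,0,0,0],
    [0,-10.3,-1.2,3.9,0,0,0],
    [0,-10.3,-1.2,3.9,0,0,0],
    [0,-6.4,-1,0.9,0,0,0],
    [0,-6.4,-1,0.9,0,0,0],
    [0,-6.4,-1,0.9,0,0,0],
    [0,-1.3,-0.5,1,0,-0.5,0],
    [0,-1.3,-0.5,1.1,0,-0.5,0],
    [0,-1.3,-0.5,1.1,0,-0.5,0]
  ]
}}

```text
clock: 6.5
eef_pos: [0.474, 0.0055, 0.2299]
eef_rot: [-0.173, 0.637, 0.736, 0.15]
force: [-0.1, -0.8, -2.6]
grip_width: 0.0244
finger_force: 59.7
```

```bash
python3 - <<'E'
from look import *
s=status.get_state();p,r=tool(s);t=tipnow(p,r);d=fb(.002,.054,.0015,26.5,.19)
print(s["force"],p,d[0],np.degrees((r.inv()*d[1]).as_rotvec()))
print("tip fulcrum frame",R.from_euler("z",-PSI).apply(t-F))
e=fb(.002,.062,.001,23.7,.19)
show(rows((p,r),e,5,0))
over("scene",[t],(275,170,355,230),10,"s3.png")
E
```

```text
[-0.1284951  -0.82247313 -2.64864762] [0.47398473 0.00553675 0.22988674] [0.47358162 0.00551023 0.22973207] [0.02540384 0.03790703 0.00995068]
tip fulcrum frame [ 0.00253372 -0.0540837   0.0016959 ]
[[0,0.2,-0.4,1.0,0.01,-0.55,0.0],[0,0.2,-0.4,1.0,0.01,-0.55,0.0],[0,0.2,-0.4,1.0,0.01,-0.55,0.0],[0,0.3,-0.4,1.0,0.01,-0.55,0.0],[0,0.3,-0.4,1.0,0.01,-0.55,0.0]]
```

View pics/s3.png

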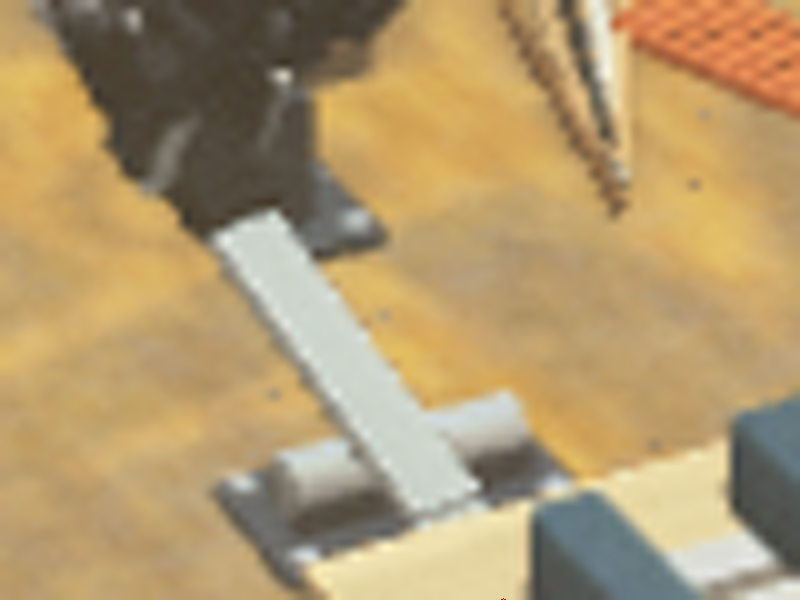

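Request:
{"name": "send_rows", "arguments": {
  "moves": [
    [0,0.2,-0.4,1,0,-0.55,0],
    [0,0.2,-0.4,1,0,-0.55,0],
    [0,0.2,-0.4,1,0,-0.55,0],
    [0,0.3,-0.4,1,0,-0.55,0],
    [0,0.3,-0.4,1,0,-0.55,0],
    [0,0,0,0,0,0,0]
  ]
}}

```text
clock: 7.15
eef_pos: [0.4714, 0.0087, 0.2259]
eef_rot: [-0.156, 0.64, 0.74, 0.135]
force: [0.1, 1.2, -3.2]
grip_width: 0.024
finger_force: 59.7
```

```bash
python3 - <<'E'
from look import *
s=status.get_state();p,r=tool(s);t=tipnow(p,r);e=fb(.002,.062,.001,23.7,.19)
print(s["force"],s["torque"],np.degrees((r.inv()*e[1]).as_rotvec()),"tip",R.from_euler("z",-PSI).apply(t-F))
# lever: keep t~.062, bar tangent to cylinder r10 centred z16
def lev(th,xf=.002,dyaw=.19,t=.062,dz=0):
    a=np.radians(th);return fb(xf,t,.016+.010/np.cos(a)-t*np.tan(a)/np.cos(dyaw)+dz,th,dyaw)
w=[(p,r)]+[lev(x) for x in(20,16,12,8,4,1,-2.5)]
print([w_[0].round(4).tolist() for w_ in w])
out=[]
for i in range(len(w)-1): out+=rows(w[i],w[i+1],4 if i<5 else 3,0)
show(out)
E
```

```text
[ 0.05877535  1.20727443 -3.1891591 ] [-0.46435797 -0.10114327 -0.04323535] [ 0.00644143 -0.04772775  0.02836909] tip [ 0.00184802 -0.06155382  0.00087779]
[[0.4714, 0.0087, 0.2259], [0.4695, 0.0227, 0.2234], [0.4674, 0.0376, 0.2214], [0.4653, 0.0521, 0.2182], [0.4632, 0.066, 0.2139], [0.4613, 0.0793, 0.2087], [0.4599, 0.0887, 0.2041], [0.4584, 0.0993, 0.1982]]
[[0,3.0,0.0,2.0,0.0,-0.94,0.01],[0,3.0,0.0,1.9,0.0,-0.94,0.01],[0,3.0,0.0,1.9,0.0,-0.94,0.01],[0,3.1,0.0,1.8,0.0,-0.94,0.01],[0,3.4,-0.0,1.8,0.0,-1.0,0.0],[0,3.4,-0.0,1.7,0.0,-1.0,0.0],[0,3.4,-0.0,1.6,0.0,-1.0,0.0],[0,3.5,-0.0,1.6,0.0,-1.0,0.0],[0,3.3,-0.0,1.8,0.0,-1.0,-0.0],[0,3.3,-0.0,1.7,0.0,-1.0,-0.0]]
[[0,3.4,-0.0,1.7,0.0,-1.0,-0.0],[0,3.4,-0.0,1.6,0.0,-1.0,-0.0],[0,3.2,0.0,1.8,-0.0,-1.0,0.0],[0,3.2,0.0,1.7,-0.0,-1.0,0.0],[0,3.3,0.0,1.7,-0.0,-1.0,0.0],[0,3.3,0.0,1.6,-0.0,-1.0,0.0],[0,3.1,0.0,1.8,-0.0,-1.0,0.0],[0,3.2,0.0,1.7,-0.0,-1.0,0.0],[0,3.2,0.0,1.7,-0.0,-1.0,0.0],[0,3.2,0.0,1.6,-0.0,-1.0,0.0]]
[[0,3.1,0.0,1.7,0.0,-1.0,-0.0],[0,3.1,0.0,1.7,0.0,-1.0,-0.0],[0,3.1,0.0,1.6,0.0,-1.0,-0.0],[0,3.5,-0.0,2.0,0.0,-1.17,0.0],[0,3.6,-0.0,2.0,0.0,-1.17,0.0],[0,3.6,-0.0,1.9,0.0,-1.17,0.0]]
```

Request:
{"name": "send_rows", "arguments": {
  "moves": [
    [0,3,0,2,0,-0.94,0],
    [0,3,0,1.9,0,-0.94,0],
    [0,3,0,1.9,0,-0.94,0],
    [0,3.1,0,1.8,0,-0.94,0],
    [0,3.4,0,1.8,0,-1,0],
    [0,3.4,0,1.7,0,-1,0],
    [0,3.4,0,1.6,0,-1,0],
    [0,3.5,0,1.6,0,-1,0],
    [0,3.3,0,1.8,0,-1,0],
    [0,3.3,0,1.7,0,-1,0]
  ]
}}

```text
clock: 8.15
eef_pos: [0.4664, 0.0438, 0.2196]
eef_rot: [-0.09, 0.65, 0.751, 0.078]
force: [2.2, -8.2, -1.8]
grip_width: 0.0242
finger_force: 60.0
```

```bash
python3 - <<'E'
from look import *
s=status.get_state();p,r=tool(s);t=tipnow(p,r)
print(s["force"],s["torque"],"tip",R.from_euler("z",-PSI).apply(t-F),np.degrees(np.arcsin(r.as_matrix()[2,0])),s["grip_width"])
E
```

```text
[ 2.1574177  -8.15932494 -1.81800936] [-1.88122753 -0.39786329 -0.02373493] tip [ 0.00237842 -0.064388    0.01089174] 13.644867991739098 0.02423456764628687
```

Request:
{"name": "send_rows", "arguments": {
  "moves": [
    [0,3.4,0,1.7,0,-1,0],
    [0,3.4,0,1.6,0,-1,0],
    [0,3.2,0,1.8,0,-1,0],
    [0,3.2,0,1.7,0,-1,0],
    [0,3.3,0,1.7,0,-1,0],
    [0,3.3,0,1.6,0,-1,0],
    [0,3.1,0,1.8,0,-1,0],
    [0,3.2,0,1.7,0,-1,0],
    [0,3.2,0,1.7,0,-1,0],
    [0,3.2,0,1.6,0,-1,0]
  ]
}}

```text
clock: 9.15
eef_pos: [0.4614, 0.0779, 0.2085]
eef_rot: [-0.023, 0.654, 0.756, 0.021]
force: [1.5, -9.2, 1.8]
grip_width: 0.0239
finger_force: 60.2
```

```bash
python3 - <<'E'
from look import *
s=status.get_state();p,r=tool(s);t=tipnow(p,r)
print(s["force"],s["torque"],"tip",R.from_euler("z",-PSI).apply(t-F),np.degrees(np.arcsin(r.as_matrix()[2,0])),s["grip_width"])
over("scene",[t,p+r.apply([.12+XG,0,H])],(245,130,405,250),5,"s4.png")
E
```

```text
[ 1.45215394 -9.20967924  1.77470771] [-1.95458605 -0.34893127 -0.00387372] tip [ 0.00232255 -0.06477788  0.0225338 ] 3.571311976222178 0.023865090428257296
```

View pics/s4.png

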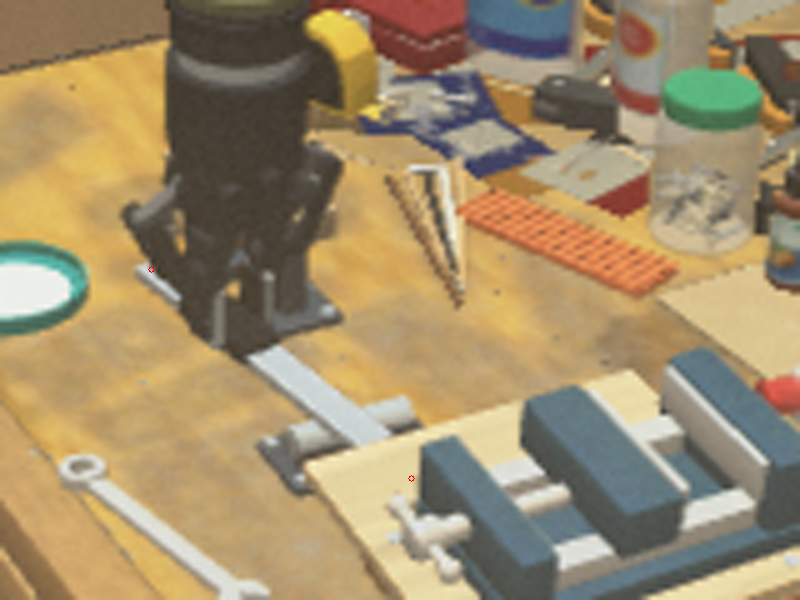

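```bash
cat >> h.py <<'E'
def lev(th,xf=.002,dyaw=.19,t=.064,dz=0):
    a=np.radians(th);return fb(xf,t,.016+.010/np.cos(a)-t*np.tan(a)/np.cos(dyaw)+dz,th,dyaw)
E
python3 - <<'E'
from h import *
a=tool();b=lev(-2.5);c=lev(-2.5,dyaw=-.01)
show(rows(a,b,6,0));show(rows(b,c,8,0));print(c[0])
E
```

```text
[[0,3.1,-0.0,1.9,0.0,-1.02,-0.0],[0,3.1,-0.0,1.8,0.0,-1.02,-0.0],[0,3.1,-0.0,1.8,0.0,-1.02,-0.0],[0,3.2,-0.0,1.7,0.0,-1.02,-0.0],[0,3.2,-0.0,1.7,0.0,-1.02,-0.0],[0,3.2,-0.0,1.6,0.0,-1.02,-0.0]]
[[0,-0.4,4.1,0.0,0.06,0.0,1.43],[0,-0.3,4.1,0.0,0.06,0.0,1.43],[0,-0.2,4.1,0.0,0.06,0.0,1.43],[0,-0.1,4.1,0.0,0.06,0.0,1.43],[0,0.0,4.1,0.0,0.06,0.0,1.43],[0,0.1,4.1,0.0,0.06,0.0,1.43],[0,0.2,4.1,-0.0,0.06,0.0,1.43],[0,0.3,4.1,-0.0,0.06,0.0,1.43]]
[0.49119206 0.09877416 0.19826592]
```

Request:
{"name": "send_rows", "arguments": {
  "moves": [
    [0,3.1,0,1.9,0,-1.02,0],
    [0,3.1,0,1.8,0,-1.02,0],
    [0,3.1,0,1.8,0,-1.02,0],
    [0,3.2,0,1.7,0,-1.02,0],
    [0,3.2,0,1.7,0,-1.02,0],
    [0,3.2,0,1.6,0,-1.02,0],
    [0,0,0,0,0,0,0]
  ]
}}

```text
clock: 9.9
eef_pos: [0.4585, 0.0975, 0.1988]
eef_rot: [0.016, 0.654, 0.756, -0.014]
force: [-0.3, -7.1, 3.5]
grip_width: 0.024
finger_force: 60.4
```

```bash
python3 - <<'E'
from look import *
s=status.get_state();p,r=tool(s);t=tipnow(p,r)
print(s["force"],s["torque"],"tip",R.from_euler("z",-PSI).apply(t-F),np.degrees(np.arcsin(r.as_matrix()[2,0])))
# bar geometry at the hook (top side), fulcrum frame
for x in(-.086,-.104):
    q=p+r.apply([-(x-XG),0,H-.008]);print(R.from_euler("z",-PSI).apply(q-F))
over("scene",[],(235,135,395,255),5,"s5.png")
E
```

```text
[-0.27126793 -7.09384483  3.51401146] [-1.47494869 -0.21299607 -0.01249614] tip [ 0.00224128 -0.06349599  0.02905314] -2.417154513655841
[-0.03667772  0.13895111  0.02835801]
[-0.0400724   0.15661179  0.02759886]
```

View pics/s5.png

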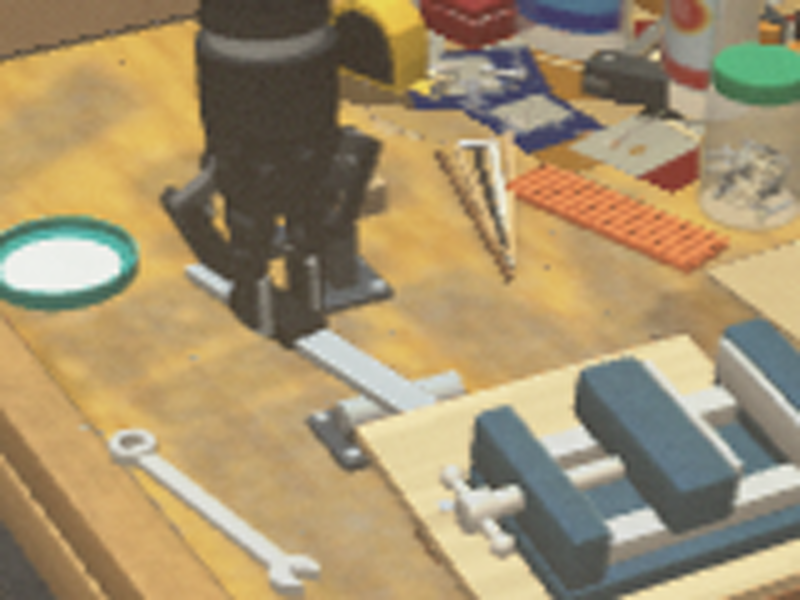

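Request:
{"name": "send_rows", "arguments": {
  "moves": [
    [0,-0.4,4.1,0,0,0,1.43],
    [0,-0.3,4.1,0,0,0,1.43],
    [0,-0.2,4.1,0,0,0,1.43],
    [0,-0.1,4.1,0,0,0,1.43],
    [0,0,4.1,0,0,0,1.43],
    [0,0.1,4.1,0,0,0,1.43],
    [0,0.2,4.1,0,0,0,1.43],
    [0,0.3,4.1,0,0,0,1.43],
    [0,0,0,0,0,0,0]
  ]
}}

```text
clock: 10.85
eef_pos: [0.4887, 0.0992, 0.198]
eef_rot: [0.014, 0.727, 0.687, -0.014]
force: [-5.8, -2.5, 4.4]
grip_width: 0.0243
finger_force: 60.6
```

```bash
python3 - <<'E'
from look import *
s=status.get_state();p,r=tool(s);t=tipnow(p,r)
print(s["force"],s["torque"],"tip",R.from_euler("z",-PSI).apply(t-F),np.degrees(np.arcsin(r.as_matrix()[2,0])))
for x in(-.086,-.104):
    q=p+r.apply([-(x-XG),0,H-.008]);print(R.from_euler("z",-PSI).apply(q-F))
c=lev(1.3,dyaw=-.01)
show(rows((p,r),c,5,0))
E
```

```text
[-5.75447218 -2.54157079  4.4160054 ] [-0.62512874  1.06296533 -0.58951555] tip [-0.00056148 -0.06281019  0.02768488] -2.192521232559019
[0.00181884 0.14333132 0.027798  ]
[0.00202727 0.16131694 0.02710937]
[[0,-2.4,0.5,-1.2,0.01,0.7,-0.02],[0,-2.4,0.5,-1.2,0.01,0.7,-0.02],[0,-2.4,0.5,-1.3,0.01,0.7,-0.02],[0,-2.4,0.5,-1.3,0.01,0.7,-0.02],[0,-2.4,0.5,-1.3,0.01,0.7,-0.02]]
```

Request:
{"name": "send_rows", "arguments": {
  "moves": [
    [0,-2.4,0,-1.2,0,0.7,0],
    [0,-2.4,0,-1.2,0,0.7,0],
    [0,-2.4,0,-1.3,0,0.7,0],
    [0,-2.4,0,-1.3,0,0.7,0],
    [0,-2.4,0,-1.3,0,0.7,0],
    [0,0,0,0,0,0,0]
  ]
}}

```text
clock: 11.45
eef_pos: [0.488, 0.0879, 0.2043]
eef_rot: [-0.009, 0.726, 0.687, 0.01]
force: [-5.7, 3.1, 2.5]
grip_width: 0.0242
finger_force: 61.1
```

```bash
python3 - <<'E'
from look import *
s=status.get_state();p,r=tool(s);t=tipnow(p,r)
print(s["force"],s["torque"],"tip",R.from_euler("z",-PSI).apply(t-F),np.degrees(np.arcsin(r.as_matrix()[2,0])))
E
```

```text
[-5.67166464  3.09763772  2.46410927] [ 0.30696295  1.27443259 -0.58548365] tip [-0.00039329 -0.06273762  0.02372932] 1.5194370170788114
```

Now open slowly and retreat upward.

Request:
{"name": "send_rows", "arguments": {
  "moves": [
    [0.4,0,0,0,0,0,0],
    [0.5,0,0,0,0,0,0],
    [0.7,0,0,0,0,0,0],
    [1,0,0,0,0,0,0],
    [1,0,0,0,0,0,0],
    [1,0,0,0,0,0,0],
    [1,0,0,-20,0,0,0],
    [1,0,0,-40,0,0,0],
    [1,0,0,-30,0,0,0],
    [1,0,0,0,0,0,0]
  ]
}}

```text
clock: 12.45
eef_pos: [0.4918, 0.0856, 0.2992]
eef_rot: [-0.003, 0.726, 0.687, 0.015]
force: [-0.2, 0.5, -0.2]
grip_width: 0.0853
finger_force: 0.0
```

```bash
python3 - <<'E'
from look import *
s=status.get_state();p,r=tool(s);print(s["force"],p,s["grip_width"])
for n in["vice_board","packing_block"]:print(n,[(np.round(d["rect"]).tolist(),round(d["conf"],2)) for d in cams.find_in("top",n)[:1]])
b=cams.read_camera("top")
import cv2
cv2.imwrite("pics/t6.png",cv2.resize(b[120:240,200:400],None,fx=4,fy=4,interpolation=cv2.INTER_CUBIC))
E
```

```text
[-0.16412475  0.52363996 -0.15650851] [0.4918108  0.08562564 0.29922313] 0.08526317405007786
vice_board [([342.0, 153.0, 407.0, 229.0], 0.87)]
packing_block [([212.0, 166.0, 257.0, 191.0], 0.66)]
```

View pics/t6.png

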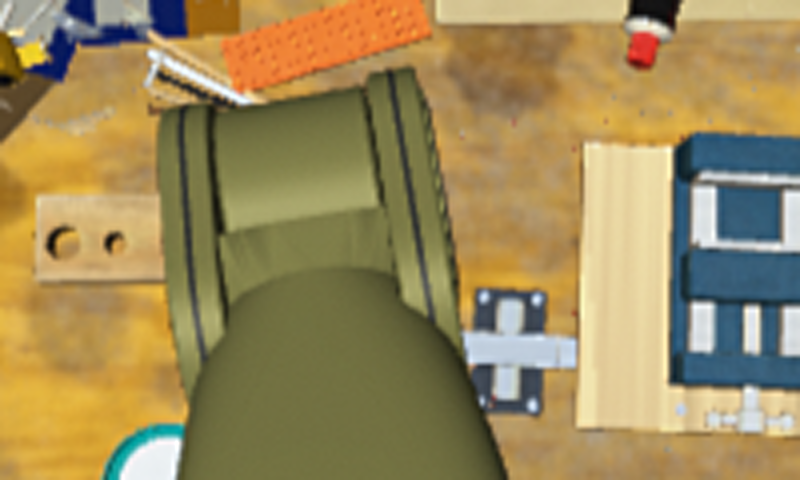

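```bash
python3 - <<'E'
from h import *
c=lambda u,v,z:bp("top",(200+(u+.5)/4-.5,120+(v+.5)/4-.5),z)
e1=c(584,143,.043);e2=c(577,429,.043);print(e1,e2,(e1+e2)/2,np.arctan2(*(e1-e2)[[1,0]]),np.linalg.norm(e1-e2))
print("bar",c(466,348,.034),c(576,352,.032))
a=tool();b=(np.array([.5645,.313,.29]),down(-.005));d=(np.array([.5645,.313,.1755]),down(-.005))
show(rows(a,b,8,1));show(rows(b,d,5,1))
E
```

```text
[ 0.62636019 -0.05566503  0.043     ] [ 0.4261665  -0.04776537  0.043     ] [ 0.52626335 -0.0517152   0.043     ] -0.039439619666183916 0.20034949517342723
bar [0.4833813  0.02822397 0.034     ] [ 0.48016798 -0.04865832  0.032     ]
[[1,28.9,7.8,1.3,0.05,-0.17,-0.36],[1,28.9,8.0,1.2,0.05,-0.17,-0.36],[1,28.8,8.2,1.1,0.05,-0.17,-0.36],[1,28.8,8.3,1.1,0.05,-0.17,-0.36],[1,28.7,8.5,1.0,0.05,-0.17,-0.36],[1,28.7,8.7,0.9,0.05,-0.17,-0.36],[1,28.6,8.9,0.8,0.05,-0.17,-0.36],[1,28.6,9.1,0.7,0.05,-0.17,-0.36]]
[[1,0.0,0.0,22.9,0.0,0.0,0.0],[1,0.0,0.0,22.9,0.0,0.0,0.0],[1,0.0,0.0,22.9,0.0,0.0,0.0],[1,0.0,0.0,22.9,0.0,0.0,0.0],[1,0.0,0.0,22.9,0.0,0.0,0.0]]
```

Request:
{"name": "send_rows", "arguments": {
  "moves": [
    [1,28.9,7.8,1.3,0,-0.17,-0.36],
    [1,28.9,8,1.2,0,-0.17,-0.36],
    [1,28.8,8.2,1.1,0,-0.17,-0.36],
    [1,28.8,8.3,1.1,0,-0.17,-0.36],
    [1,28.7,8.5,1,0,-0.17,-0.36],
    [1,28.7,8.7,0.9,0,-0.17,-0.36],
    [1,28.6,8.9,0.8,0,-0.17,-0.36],
    [1,28.6,9.1,0.7,0,-0.17,-0.36],
    [1,0,0,0,0,0,0],
    [1,0,0,0,0,0,0]
  ]
}}

```text
clock: 13.6
eef_pos: [0.5641, 0.3134, 0.2884]
eef_rot: [0.002, 0.708, 0.706, 0.001]
force: [0.5, -0.3, 0.2]
grip_width: 0.0856
finger_force: 0.0
```

```bash
python3 - <<'E'
from look import *
p,r=tool();print(p,r.as_matrix()[:,1],r.as_matrix()[:,2])
over("wrist",[(.5957,.2722-.0632,.021),(.5957,.3357,.021),(.5333,.209,.021),(.5333,.334,.021)],(0,0,640,400),1,"w7.png")
E
```

```text
[0.56412508 0.31338008 0.28842399] [ 0.99998353 -0.00326266  0.00472108] [ 0.00471564 -0.00167147 -0.99998748]
```

View pics/w7.png

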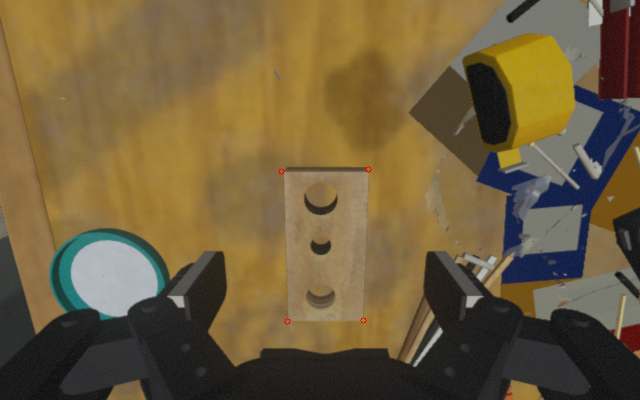

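Request:
{"name": "send_rows", "arguments": {
  "moves": [
    [1,0,0,25,0,0,0],
    [1,0,0,25,0,0,0],
    [1,0,0,25,0,0,0],
    [1,0,0,25,0,0,0],
    [1,0,0,13,0,0,0],
    [1,0,0,0,0,0,0],
    [0,0,0,0,0,0,0],
    [0,0,0,0,0,0,0],
    [0,0,0,0,0,0,0],
    [0,0,0,0,0,0,0]
  ]
}}

```text
clock: 14.65
eef_pos: [0.5666, 0.3136, 0.1796]
eef_rot: [0.003, 0.709, 0.706, 0.005]
force: [-0.3, -1.0, 5.5]
grip_width: 0.0599
finger_force: 66.1
```

```bash
cat >> h.py <<'E'
B=np.array([.5263,-.0517,0]);BY=-.04   # raised edge centre, board yaw
E
python3 - <<'E'
from h import *
s=status.get_state();a=p,r=tool(s);print(p,s["force"],s["grip_width"],s["finger_force"])
# block centre relative to TCP now
blk0=np.array([.5645,.2716,0]);rel=r.inv().apply(blk0-p)
def blk(y,z,x=.045): # block centre at board (x, 90+y), lifted z
    rr=R.from_euler("z",BY+.005)*r
    c=B+R.from_euler("z",BY).apply([x,y,z]);return c-rr.apply(rel)-[0,0,0],rr
w=[a,(p+[0,0,.06],r),blk(.14,.06),blk(.10,.0035),blk(.022,.0035),blk(.022,0.0)]
for i,n in zip(range(5),(2,6,3,6,1)):show(rows(w[i],w[i+1],n,0))
print([q[0].round(4).tolist() for q in w])
E
```

```text
[0.56656324 0.31362175 0.1796077 ] [-0.31059804 -1.01220529  5.53165324] 0.05985271041182818 66.083003282547
[[0,0.1,0.3,-30.0,0.0,0.0,0.0],[0,0.1,0.3,-30.0,0.0,0.0,0.0]]
[[0,-30.9,2.4,-0.0,-0.0,-0.0,0.33],[0,-30.9,2.6,-0.0,-0.0,-0.0,0.33],[0,-30.8,2.8,-0.0,-0.0,-0.0,0.33],[0,-30.8,3.0,-0.0,-0.0,-0.0,0.33],[0,-30.8,3.2,-0.0,-0.0,-0.0,0.33],[0,-30.8,3.3,-0.0,-0.0,-0.0,0.33]]
[[0,-13.4,-0.2,18.8,0.0,0.0,0.0],[0,-13.4,-0.2,18.8,0.0,0.0,0.0],[0,-13.4,-0.2,18.8,0.0,0.0,0.0]]
[[0,-13.0,-0.0,-0.0,0.0,0.0,0.0],[0,-13.0,-0.0,-0.0,0.0,0.0,0.0],[0,-13.0,-0.0,-0.0,0.0,0.0,0.0],[0,-13.0,-0.0,-0.0,0.0,0.0,0.0],[0,-13.0,-0.0,-0.0,0.0,0.0,0.0],[0,-13.0,-0.0,-0.0,0.0,0.0,0.0]]
[[0,-0.0,-0.0,3.5,0.0,0.0,0.0]]
[[0.5666, 0.3136, 0.1796], [0.5666, 0.3136, 0.2396], [0.5804, 0.1283, 0.2396], [0.5788, 0.0883, 0.1831], [0.5757, 0.0104, 0.1831], [0.5757, 0.0104, 0.1796]]
```

Request:
{"name": "send_rows", "arguments": {
  "moves": [
    [0,0,0,-40,0,0,0],
    [0,0,0,-40,0,0,0],
    [0,-30.9,2.4,0,0,0,0.33],
    [0,-30.9,2.6,0,0,0,0.33],
    [0,-30.8,2.8,0,0,0,0.33],
    [0,-30.8,3,0,0,0,0.33],
    [0,-30.8,3.2,0,0,0,0.33],
    [0,-30.8,3.3,0,0,0,0.33],
    [0,0,0,0,0,0,0],
    [0,0,0,0,0,0,0]
  ]
}}

```text
clock: 15.65
eef_pos: [0.5789, 0.1273, 0.2579]
eef_rot: [0.002, 0.721, 0.693, 0.003]
force: [0.7, 0.5, -0.7]
grip_width: 0.0602
finger_force: 65.6
```

```bash
python3 - <<'E'
from look import *
s=status.get_state();a=p,r=tool(s);print(p,s["force"],s["grip_width"],r.as_matrix()[:,2],np.arctan2(r.as_matrix()[1,1],r.as_matrix()[0,1]))
# block relative to the tool as gripped: tool at grasp (.5666,.3136,.1796)
q=R.from_quat([.709,.706,.005,.003]);rel=q.inv().apply(np.array([.5645,.2716,0])-[.5666,.3136,.1796])
rr=R.from_euler("z",BY+.005)*q
print("tilt now vs level",np.degrees((r.inv()*rr).as_rotvec()),"centre now",p+r.apply(rel))
def blk(y,z,x=.045):
    c=B+R.from_euler("z",BY).apply([x,y,z]);return c-rr.apply(rel),rr
w=[a,blk(.12,.03),blk(.10,.003),blk(.06,.003)]
for i,n in zip(range(3),(3,2,3)):show(rows(w[i],w[i+1],n,0))
R2=p+r.apply(rel);hx=.031;hy=.0625
pts=[p+r.apply(rel+np.array([sy*hy,sx*hx,-.021])) for sx in(1,-1) for sy in(1,-1)]
over("scene",pts+[B+R.from_euler("z",BY).apply([.1,0,.043]),B+R.from_euler("z",BY).apply([-.1,0,.043])],(245,130,405,250),5,"s8.png")
E
```

```text
[0.57888154 0.12727204 0.25787328] [ 0.74201132  0.46359253 -0.7252856 ] 0.06021948300079195 [ 0.00803614  0.00106245 -0.99996715] -0.04037861580138239
tilt now vs level [-0.18976679  0.08455369 -0.06469824] centre now [0.57466022 0.08513653 0.07834237]
[[0,-6.3,0.4,16.1,-0.06,0.03,-0.02],[0,-6.3,0.4,16.1,-0.06,0.03,-0.02],[0,-6.3,0.3,16.1,-0.06,0.03,-0.02]]
[[0,-10.0,-0.2,13.5,0.0,0.0,0.0],[0,-10.0,-0.2,13.5,0.0,0.0,0.0]]
[[0,-13.3,-0.0,-0.0,0.0,0.0,0.0],[0,-13.3,-0.0,-0.0,0.0,0.0,0.0],[0,-13.3,-0.0,-0.0,0.0,0.0,0.0]]
```

View pics/s8.png

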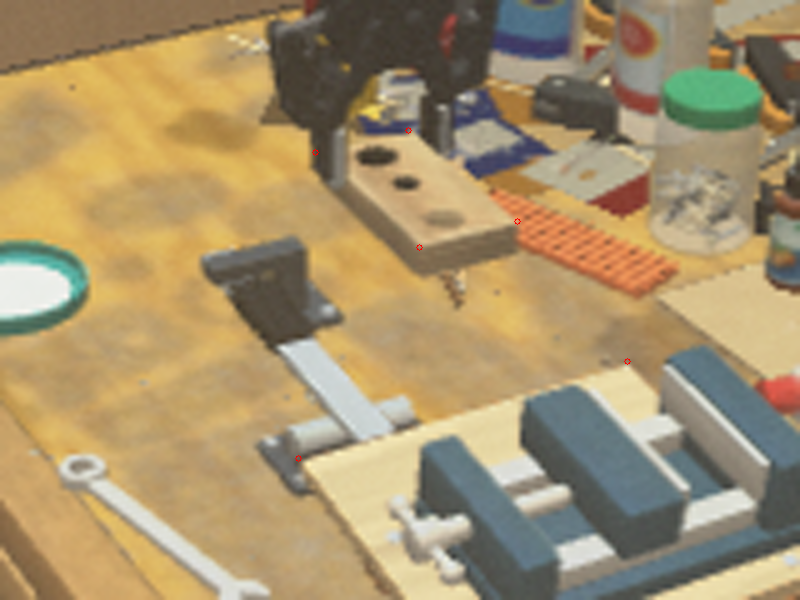

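Request:
{"name": "send_rows", "arguments": {
  "moves": [
    [0,-6.3,0.4,16.1,0,0,0],
    [0,-6.3,0.4,16.1,0,0,0],
    [0,-6.3,0.3,16.1,0,0,0],
    [0,-10,0,13,0,0,0],
    [0,-10,0,13,0,0,0],
    [0,-13,0,0,0,0,0],
    [0,-13,0,0,0,0,0],
    [0,0,0,0,0,0,0]
  ]
}}

```text
clock: 16.5
eef_pos: [0.5784, 0.062, 0.1841]
eef_rot: [0.003, 0.721, 0.693, 0.003]
force: [0.5, -0.5, -1.6]
grip_width: 0.0599
finger_force: 65.6
```

```bash
python3 - <<'E'
from look import *
s=status.get_state();a=p,r=tool(s);print(p,s["force"],s["torque"])
q=R.from_quat([.709,.706,.005,.003]);rel=q.inv().apply(np.array([.5645,.2716,0])-[.5666,.3136,.1796])
rr=R.from_euler("z",BY+.005)*q
c=p+r.apply(rel);print("centre board frame (edge origin)",R.from_euler("z",-BY).apply(c-B))
def blk(y,z,x=.045):
    c=B+R.from_euler("z",BY).apply([x,y,z]);return c-rr.apply(rel),rr
show(rows(a,blk(.022,.002),5,0))
E
```

```text
[0.57835581 0.06195354 0.18410825] [ 0.45729287 -0.54945388 -1.63298787] [ 0.0164329   0.018178   -0.02703192]
centre board frame (edge origin) [0.04512577 0.0732101  0.00461336]
[[0,-10.3,-0.1,0.5,-0.03,0.03,-0.01],[0,-10.3,-0.1,0.5,-0.03,0.03,-0.01],[0,-10.3,-0.1,0.5,-0.03,0.03,-0.01],[0,-10.3,-0.1,0.5,-0.03,0.03,-0.01],[0,-10.3,-0.1,0.5,-0.03,0.03,-0.01]]
```

Request:
{"name": "send_rows", "arguments": {
  "moves": [
    [0,-10.3,0,0.5,0,0,0],
    [0,-10.3,0,0.5,0,0,0],
    [0,-10.3,0,0.5,0,0,0],
    [0,-10.3,0,0.5,0,0,0],
    [0,-10.3,0,0.5,0,0,0],
    [0,0,0,2.5,0,0,0],
    [0,0,0,0,0,0,0]
  ]
}}

```text
clock: 17.2
eef_pos: [0.5763, 0.0101, 0.1796]
eef_rot: [0.004, 0.721, 0.693, 0.003]
force: [-1.9, -3.9, 7.8]
grip_width: 0.0599
finger_force: 66.6
```

```bash
python3 - <<'E'
from look import *
s=status.get_state();a=p,r=tool(s);print(p,s["force"],s["torque"],s["grip_width"])
over("scene",[],(275,150,355,210),10,"s9.png")
E
```

```text
[0.57630248 0.01008212 0.17961832] [-1.90710043 -3.88555003  7.77656644] [-0.74131333  0.34637445 -0.06383899] 0.0599011989468689
```

View pics/s9.png

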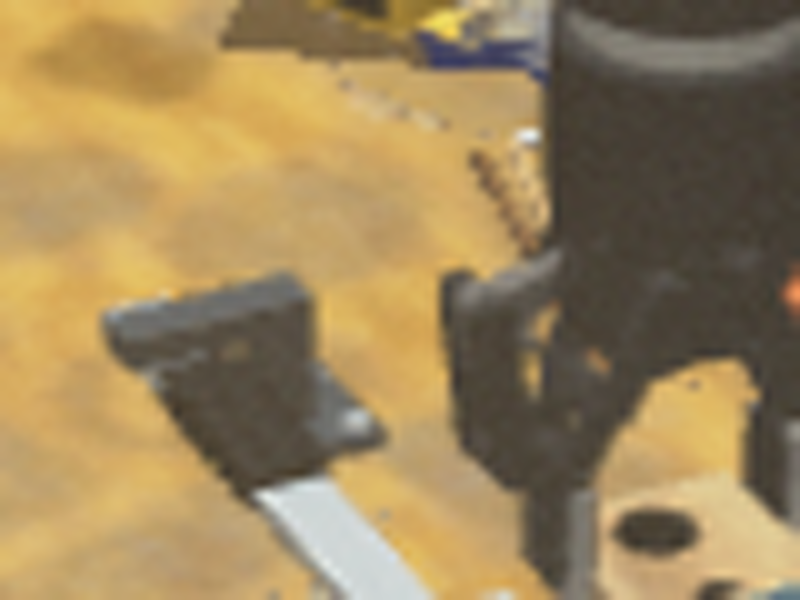

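Request:
{"name": "send_rows", "arguments": {
  "moves": [
    [0,0,0,-3,0,0,0],
    [0.9,0,0,0,0,0,0],
    [1,0,0,0,0,0,0],
    [1,0,0,0,0,0,0],
    [1,0,0,0,0,0,0],
    [1,0,0,-30,0,0,0],
    [1,0,0,-40,0,0,0],
    [1,0,0,-40,0,0,0],
    [1,0,0,0,0,0,0]
  ]
}}

```text
clock: 18.15
eef_pos: [0.5776, 0.0117, 0.2971]
eef_rot: [0.006, 0.721, 0.693, 0.007]
force: [1.5, -0.5, 0.7]
grip_width: 0.0854
finger_force: 0.0
```

```bash
python3 - <<'E'
from h import *
s=status.get_state();a=p,r=tool(s);print(p,s["force"])
g=lev(1.3,dyaw=0.)[1];b=(np.array([.4862,.0879,.30]),g);c=(np.array([.4862,.0879,.2043]),g)
show(rows(a,b,5,1));show(rows(b,c,5,1))
E
```

```text
[0.57764928 0.01165299 0.29705735] [ 1.51810156 -0.45237819  0.72365656]
[[1,14.5,-18.9,-0.9,0.21,0.24,0.07],[1,14.5,-18.9,-0.8,0.21,0.24,0.07],[1,14.5,-18.9,-0.7,0.21,0.24,0.07],[1,14.5,-18.9,-0.5,0.21,0.24,0.07],[1,14.4,-18.9,-0.4,0.21,0.24,0.07]]
[[1,-0.4,0.0,19.1,0.0,0.0,0.0],[1,-0.4,0.0,19.1,0.0,0.0,0.0],[1,-0.4,0.0,19.1,0.0,0.0,0.0],[1,-0.4,0.0,19.1,0.0,0.0,0.0],[1,-0.4,0.0,19.1,0.0,0.0,0.0]]
```

Request:
{"name": "send_rows", "arguments": {
  "moves": [
    [1,14.5,-18.9,-0.9,0.21,0.24,0.07],
    [1,14.5,-18.9,-0.8,0.21,0.24,0.07],
    [1,14.5,-18.9,-0.7,0.21,0.24,0.07],
    [1,14.5,-18.9,-0.5,0.21,0.24,0.07],
    [1,14.4,-18.9,-0.4,0.21,0.24,0.07],
    [1,0,0,0,0,0,0]
  ]
}}

```text
clock: 18.75
eef_pos: [0.4812, 0.0888, 0.2945]
eef_rot: [-0.012, 0.722, 0.692, 0.003]
force: [1.2, -0.4, -0.2]
grip_width: 0.0853
finger_force: 0.0
```

```bash
python3 - <<'E'
from h import *
import cv2
p,r=tool();print(p)
im=cams.read_camera("top");im2=cams.read_camera("wrist");im3=cams.read_camera("scene")
cv2.imwrite("pics/t10.png",im);cv2.imwrite("pics/w10.png",im2);cv2.imwrite("pics/s10.png",im3)
for cam in("top","wrist","scene"):
  for n in("packing_block","pry_bar","vice_board"):print(cam,n,[(np.round(d["rect"]).tolist(),round(d["conf"],2)) for d in cams.find_in(cam,n)[:2]])
G=R.from_euler("z",BY)
print("expected block top corners",[proj("top",B+G.apply([x,y,.021])).round(1).tolist() for x in(.014,.076) for y in(0,.0845)])
print("scene",[proj("scene",B+G.apply([x,y,.021])).round(1).tolist() for x in(.014,.076) for y in(0,.0845)])
# sleeve edges across the wrist picture at the grasp row
gp=F+R.from_euler("z",PSI).apply([.0,.09,.037]);u=proj("wrist",gp);print("sleeve centre exp",u)
g=cv2.cvtColor(im2,cv2.COLOR_BGR2GRAY)[int(u[1])];print(g[int(u[0])-50:int(u[0])+50:2])
E
```

```text
[0.48124447 0.08875554 0.29452466]
top packing_block [([315.0, 164.0, 344.0, 188.0], 0.61)]
top pry_bar [([414.0, 158.0, 459.0, 178.0], 0.62), ([316.0, 202.0, 346.0, 211.0], 0.52)]
top vice_board [([343.0, 154.0, 409.0, 227.0], 0.59)]
wrist packing_block [([401.0, 257.0, 492.0, 366.0], 0.92)]
wrist pry_bar [([319.0, 89.0, 359.0, 354.0], 0.88)]
wrist vice_board [([507.0, 379.0, 514.0, 400.0], 0.5)]
scene packing_block [([329.0, 198.0, 355.0, 214.0], 0.57)]
scene pry_bar [([288.0, 186.0, 324.0, 220.0], 0.58)]
scene vice_board [([308.0, 201.0, 412.0, 276.0], 0.94)]
expected block top corners [[344.3, 186.8], [314.6, 185.9], [344.8, 165.3], [315.3, 164.4]]
scene [[342.6, 216.8], [327.2, 201.7], [362.1, 210.9], [346.1, 196.4]]
sleeve centre exp [334.40743941 211.25581099]
[115 115 116 116 118 115 113 111 110 109 109 106 104 107 107 108 107  80
  44  45  49  45  46  45  45  45  48  46  45  45  46  43  46  44  41  50
 116 122 126 126 130 131 130 132 133 131 130 128 130 126]
```

```bash
python3 - <<'E'
from h import *
s=status.get_state();a=p,r=tool(s);print(p)
g=lev(1.3,dyaw=0.)[1];b=(np.array([.4885,.0879,.28]),g);c=(np.array([.4885,.0879,.2043]),g)
show(rows(a,b,2,1)+rows(b,c,4,1))
E
```

```text
[0.48393568 0.08751115 0.29514286]
[[1,0.1,2.3,7.6,-0.3,0.03,-0.01],[1,0.1,2.3,7.6,-0.3,0.03,-0.01],[1,-0.4,0.0,18.9,0.0,0.0,0.0],[1,-0.4,0.0,18.9,0.0,0.0,0.0],[1,-0.4,0.0,18.9,0.0,0.0,0.0],[1,-0.4,0.0,18.9,0.0,0.0,0.0]]
```

Request:
{"name": "send_rows", "arguments": {
  "moves": [
    [1,0,2.3,7.6,-0.3,0,0],
    [1,0,2.3,7.6,-0.3,0,0],
    [1,-0.4,0,18.9,0,0,0],
    [1,-0.4,0,18.9,0,0,0],
    [1,-0.4,0,18.9,0,0,0],
    [1,-0.4,0,18.9,0,0,0],
    [1,0,0,0,0,0,0],
    [1,0,0,0,0,0,0]
  ]
}}

```text
clock: 20.15
eef_pos: [0.488, 0.0878, 0.2039]
eef_rot: [-0.008, 0.723, 0.691, 0.007]
force: [-0.9, -0.2, -0.1]
grip_width: 0.0851
finger_force: 0.0
```

```bash
python3 - <<'E'
from h import *
s=status.get_state();a=p,r=tool(s);print(p,s["force"])
g=lev(1.3,dyaw=0.)[1];print(np.degrees((r.inv()*g).as_rotvec()),r.inv().apply(np.array([.4885,.0879,.2043])-p)*1000)
E
```

```text
[0.48796216 0.08784459 0.20390287] [-0.87508381 -0.17768413 -0.1059181 ]
[-0.0794901   0.07454838 -0.0043923 ] [ 0.08806885  0.534248   -0.39607874]
```

Request:
{"name": "send_rows", "arguments": {
  "moves": [
    [0,0,0,0,0,0,0],
    [0,0,0,0,0,0,0],
    [0,0,0,0,0,0,0],
    [0,0,0,0,0,0,0],
    [0,0,0,0,0,0,0],
    [0,0,0,0,0,0,0],
    [0,0,0,0,0,0,0]
  ]
}}

```text
clock: 20.85
eef_pos: [0.4884, 0.0879, 0.2048]
eef_rot: [-0.007, 0.723, 0.691, 0.008]
force: [-1.4, 1.0, 3.6]
grip_width: 0.0241
finger_force: 60.3
```

```bash
python3 - <<'E'
from look import *
s=status.get_state();a=p,r=tool(s);t=tipnow(p,r);tf=R.from_euler("z",-PSI).apply(t-F)
M=r.as_matrix();hd=-M[:,0];dy=np.arctan2(hd[1],hd[0])+np.pi/2-PSI
print(p,s["force"],s["torque"],s["grip_width"],s["finger_force"],"tip",tf,"dyaw",dy)
t0=-tf[1];b=lev(-2.8,xf=tf[0],dyaw=dy,t=t0);c=lev(-2.8,xf=tf[0],dyaw=dy+.2,t=t0)
show(rows(a,b,6,0));show(rows(b,c,8,0))
E
```

```text
[0.48843152 0.08793226 0.20475652] [-1.39369725  0.96533313  3.58995277] [-0.02722562  0.08980393 -0.21492489] 0.024085659652005906 60.337815284729004 tip [ 0.00147725 -0.06348475  0.02482694] dyaw -0.0002702073538358024
[[0,2.0,0.0,1.2,0.01,-0.68,-0.0],[0,2.0,0.0,1.2,0.01,-0.68,-0.0],[0,2.1,0.0,1.2,0.01,-0.68,-0.0],[0,2.1,0.0,1.1,0.01,-0.68,-0.0],[0,2.1,0.0,1.1,0.01,-0.68,-0.0],[0,2.1,0.0,1.1,0.01,-0.68,-0.0]]
[[0,-0.4,-4.1,0.0,-0.07,0.0,-1.43],[0,-0.3,-4.1,0.0,-0.07,0.0,-1.43],[0,-0.2,-4.1,0.0,-0.07,0.0,-1.43],[0,-0.1,-4.1,-0.0,-0.07,0.0,-1.43],[0,-0.0,-4.1,-0.0,-0.07,0.0,-1.43],[0,0.1,-4.1,-0.0,-0.07,0.0,-1.43],[0,0.2,-4.1,-0.0,-0.07,0.0,-1.43],[0,0.3,-4.1,-0.0,-0.07,0.0,-1.43]]
```

Request:
{"name": "send_rows", "arguments": {
  "moves": [
    [0,2,0,1.2,0,-0.68,0],
    [0,2,0,1.2,0,-0.68,0],
    [0,2.1,0,1.2,0,-0.68,0],
    [0,2.1,0,1.1,0,-0.68,0],
    [0,2.1,0,1.1,0,-0.68,0],
    [0,2.1,0,1.1,0,-0.68,0],
    [0,0,0,0,0,0,0]
  ]
}}

```text
clock: 21.55
eef_pos: [0.4888, 0.1007, 0.1974]
eef_rot: [0.018, 0.722, 0.691, -0.018]
force: [-0.4, 0.6, 5.8]
grip_width: 0.0242
finger_force: 60.5
```

```bash
cat > st.py <<'E'
from look import *
s=status.get_state();a=p,r=tool(s);t=tipnow(p,r);tf=R.from_euler("z",-PSI).apply(t-F)
M=r.as_matrix();hd=-M[:,0];dy=np.arctan2(hd[1],hd[0])+np.pi/2-PSI
q=R.from_euler("z",-PSI).apply(p+r.apply([.095+XG,0,H-.008])-F)
print(p,s["force"].round(1),s["torque"].round(2),"tip",tf.round(4),"dyaw",round(dy,3),"pitch",np.degrees(np.arcsin(M[2,0])).round(2),"top at hook",q.round(4))
E
python3 st.py
```

```text
[0.48881484 0.10066205 0.19735032] [-0.4  0.6  5.8] [ 0.07  0.22 -0.09] tip [ 0.0014 -0.0634  0.029 ] dyaw 0.001 pitch -2.9 top at hook [0.0012 0.1517 0.0262]
```

Request:
{"name": "send_rows", "arguments": {
  "moves": [
    [0,-0.4,-4.1,0,0,0,-1.43],
    [0,-0.3,-4.1,0,0,0,-1.43],
    [0,-0.2,-4.1,0,0,0,-1.43],
    [0,-0.1,-4.1,0,0,0,-1.43],
    [0,0,-4.1,0,0,0,-1.43],
    [0,0.1,-4.1,0,0,0,-1.43],
    [0,0.2,-4.1,0,0,0,-1.43],
    [0,0.3,-4.1,0,0,0,-1.43],
    [0,0,0,0,0,0,0]
  ]
}}

```text
clock: 22.45
eef_pos: [0.4579, 0.099, 0.1985]
eef_rot: [0.017, 0.649, 0.76, -0.017]
force: [4.0, 1.4, 4.1]
grip_width: 0.0242
finger_force: 60.4
```

```bash
cat > st2.py <<'E'
from st import *
w=[a]+[lev(x,xf=.002,dyaw=dy,t=-tf[1]) for x in(1,5,9,13)]
out=[]
for i in range(4): out+=rows(w[i],w[i+1],5,0)
show(out)
E
python3 st2.py
```

```text
[0.45785433 0.09896297 0.19854579] [4.  1.4 4.1] [ 0.4  -1.01  0.58] tip [ 0.0031 -0.0629  0.0299] dyaw 0.203 pitch -2.79 top at hook [-0.0402  0.1478  0.0274]
[[0,-2.3,-0.4,-1.0,-0.04,0.76,-0.0],[0,-2.3,-0.4,-1.0,-0.04,0.76,-0.0],[0,-2.3,-0.4,-1.1,-0.04,0.76,-0.0],[0,-2.3,-0.3,-1.1,-0.04,0.76,-0.0],[0,-2.3,-0.3,-1.1,-0.04,0.76,-0.0],[0,-2.6,-0.0,-1.2,0.0,0.8,0.0],[0,-2.5,-0.0,-1.3,0.0,0.8,0.0],[0,-2.5,-0.0,-1.3,0.0,0.8,0.0],[0,-2.5,-0.0,-1.3,0.0,0.8,0.0],[0,-2.5,-0.0,-1.4,0.0,0.8,0.0]]
[[0,-2.6,-0.0,-1.2,0.0,0.8,-0.0],[0,-2.6,-0.0,-1.3,0.0,0.8,-0.0],[0,-2.6,-0.0,-1.3,0.0,0.8,-0.0],[0,-2.6,-0.0,-1.3,0.0,0.8,-0.0],[0,-2.5,-0.0,-1.4,0.0,0.8,-0.0],[0,-2.7,0.0,-1.2,-0.0,0.8,0.0],[0,-2.7,0.0,-1.3,-0.0,0.8,0.0],[0,-2.6,0.0,-1.3,-0.0,0.8,0.0],[0,-2.6,0.0,-1.3,-0.0,0.8,0.0],[0,-2.6,0.0,-1.4,-0.0,0.8,0.0]]
```

Request:
{"name": "send_rows", "arguments": {
  "moves": [
    [0,-2.3,0,-1,0,0.76,0],
    [0,-2.3,0,-1,0,0.76,0],
    [0,-2.3,0,-1.1,0,0.76,0],
    [0,-2.3,0,-1.1,0,0.76,0],
    [0,-2.3,0,-1.1,0,0.76,0],
    [0,-2.6,0,-1.2,0,0.8,0],
    [0,-2.5,0,-1.3,0,0.8,0],
    [0,-2.5,0,-1.3,0,0.8,0],
    [0,-2.5,0,-1.3,0,0.8,0],
    [0,-2.5,0,-1.4,0,0.8,0]
  ]
}}

```text
clock: 23.45
eef_pos: [0.4619, 0.0749, 0.2101]
eef_rot: [-0.035, 0.649, 0.759, 0.028]
force: [4.5, 2.2, 3.3]
grip_width: 0.024
finger_force: 60.2
```

Request:
{"name": "send_rows", "arguments": {
  "moves": [
    [0,-2.6,0,-1.2,0,0.8,0],
    [0,-2.6,0,-1.3,0,0.8,0],
    [0,-2.6,0,-1.3,0,0.8,0],
    [0,-2.6,0,-1.3,0,0.8,0],
    [0,-2.5,0,-1.4,0,0.8,0],
    [0,-2.7,0,-1.2,0,0.8,0],
    [0,-2.7,0,-1.3,0,0.8,0],
    [0,-2.6,0,-1.3,0,0.8,0],
    [0,-2.6,0,-1.3,0,0.8,0],
    [0,-2.6,0,-1.4,0,0.8,0]
  ]
}}

```text
clock: 24.45
eef_pos: [0.4636, 0.0466, 0.2176]
eef_rot: [-0.09, 0.647, 0.754, 0.069]
force: [1.8, 0.1, 1.3]
grip_width: 0.0246
finger_force: 60.0
```

```bash
python3 - <<'E'
from st import *
b=fb(.002,-tf[1]-.0,tf[2],13,dy)
G=R.from_euler("z",PSI+dy)
# draw out along the bar's plan heading, keeping clear of the fulcrum: up along axis
d=-hd*.06
print("along axis world",d, "tool", r.inv().apply(d))
for n in("packing_block","vice_board"):print(n,[(np.round(x["rect"]).tolist(),round(x["conf"],2)) for x in (cams.read_camera("top") is None or cams.find_in("top",n))[:1]])
E
```

```text
[0.46356255 0.04661399 0.21755994] [1.8 0.1 1.3] [-0.38 -0.46  0.05] tip [-0.0014 -0.0642  0.0101] dyaw 0.197 pitch 13.01 top at hook [-0.0419  0.1394  0.0663]
along axis world [-0.00885099  0.05778643  0.01350514] tool [ 6.00000000e-02 -1.77307341e-19  7.87912849e-19]
packing_block []
vice_board [([346.0, 156.0, 409.0, 227.0], 0.74)]
```

Request:
{"name": "send_rows", "arguments": {
  "moves": [
    [0,4,0,-1,0,0,0],
    [0,6,0,0,0,0,0],
    [0,8,0,0,0,0,0],
    [0,10,0,0,0,0,0],
    [0,10,0,0,0,0,0],
    [0,0,0,0,0,0,0]
  ]
}}

```text
clock: 25.25
eef_pos: [0.4582, 0.0851, 0.2278]
eef_rot: [-0.09, 0.646, 0.755, 0.071]
force: [-0.1, 0.3, -1.4]
grip_width: 0.0242
finger_force: 59.7
```

```bash
python3 - <<'E'
from st import *
b=(p+[0,0,.09],r);c=fb(.002,-.03,.12,0,.19)
q0=R.from_quat([-.020,1.0,.0,.0]);d=(np.array([.4604,.4039,.27]),down(.04+np.pi/2))
show(rows(a,b,4,0));show(rows(b,c,5,0));show(rows(c,d,12,0))
E
```

```text
[0.45819996 0.08505174 0.2277795 ] [-0.1  0.3 -1.4] [-0.35 -0.05 -0.02] tip [-0.0079 -0.0256  0.0202] dyaw 0.2 pitch 13.11 top at hook [-0.049   0.1779  0.0767]
[[0,5.1,-0.2,-21.9,0.0,0.0,0.0],[0,5.1,-0.2,-21.9,0.0,0.0,0.0],[0,5.1,-0.2,-21.9,0.0,0.0,0.0],[0,5.1,-0.2,-21.9,0.0,0.0,0.0]]
[[0,17.9,4.2,8.5,-0.12,-2.62,0.12],[0,18.2,4.1,7.7,-0.12,-2.62,0.12],[0,18.6,4.1,6.8,-0.12,-2.62,0.12],[0,18.9,4.0,6.0,-0.12,-2.62,0.12],[0,19.1,4.0,5.1,-0.12,-2.62,0.12]]
[[0,18.2,2.4,2.2,0.0,0.0,-7.0],[0,17.8,4.6,2.2,0.0,0.0,-7.0],[0,17.1,6.7,2.2,0.0,0.0,-7.0],[0,16.1,8.7,2.2,0.0,0.0,-7.0],[0,14.9,10.6,2.2,0.0,0.0,-7.0],[0,13.5,12.4,2.2,0.0,0.0,-7.0],[0,11.9,13.9,2.2,0.0,0.0,-7.0],[0,10.1,15.3,2.2,0.0,0.0,-7.0],[0,8.2,16.4,2.2,0.0,0.0,-7.0],[0,6.1,17.3,2.2,0.0,0.0,-7.0]]
[[0,4.0,17.9,2.2,0.0,0.0,-7.0],[0,1.8,18.3,2.2,0.0,0.0,-7.0]]
```

Request:
{"name": "send_rows", "arguments": {
  "moves": [
    [0,5.1,0,-21.9,0,0,0],
    [0,5.1,0,-21.9,0,0,0],
    [0,5.1,0,-21.9,0,0,0],
    [0,5.1,0,-21.9,0,0,0],
    [0,17.9,4.2,8.5,-0.12,-2.62,0.12],
    [0,18.2,4.1,7.7,-0.12,-2.62,0.12],
    [0,18.6,4.1,6.8,-0.12,-2.62,0.12],
    [0,18.9,4,6,-0.12,-2.62,0.12],
    [0,19.1,4,5.1,-0.12,-2.62,0.12]
  ]
}}

```text
clock: 26.15
eef_pos: [0.4646, 0.1834, 0.2956]
eef_rot: [0.0, 0.655, 0.756, -0.001]
force: [-0.0, 0.6, -3.4]
grip_width: 0.0242
finger_force: 59.6
```

Request:
{"name": "send_rows", "arguments": {
  "moves": [
    [0,18.2,2.4,2.2,0,0,-7],
    [0,17.8,4.6,2.2,0,0,-7],
    [0,17.1,6.7,2.2,0,0,-7],
    [0,16.1,8.7,2.2,0,0,-7],
    [0,14.9,10.6,2.2,0,0,-7],
    [0,13.5,12.4,2.2,0,0,-7],
    [0,11.9,13.9,2.2,0,0,-7],
    [0,10.1,15.3,2.2,0,0,-7],
    [0,8.2,16.4,2.2,0,0,-7],
    [0,6.1,17.3,2.2,0,0,-7]
  ]
}}

```text
clock: 27.15
eef_pos: [0.4622, 0.3665, 0.273]
eef_rot: [-0.001, 0.1, 0.995, -0.001]
force: [-0.2, 0.4, -2.5]
grip_width: 0.0241
finger_force: 59.7
```

Request:
{"name": "send_rows", "arguments": {
  "moves": [
    [0,4,17.9,2.2,0,0,-7],
    [0,1.8,18.3,2.2,0,0,-7],
    [0,0,0,0,0,0,0],
    [0,0,0,0,0,0,0]
  ]
}}

```text
clock: 27.55
eef_pos: [0.4617, 0.4024, 0.2685]
eef_rot: [-0.001, -0.019, 1.0, -0.001]
force: [-0.5, 0.2, -2.8]
grip_width: 0.0239
finger_force: 59.7
```

```bash
python3 - <<'E'
from st import *
d=(np.array([.4604,.4039,.178]),down(.04+np.pi/2))
show(rows(a,d,6,0))
import cv2
im=cams.read_camera("top");cv2.imwrite("pics/t12.png",im)
for n in("packing_block","vice_board","tape_measure","pry_bar"):print(n,[(np.round(x["rect"]).tolist(),round(x["conf"],2)) for x in cams.find_in("top",n)[:2]])
G=R.from_euler("z",BY)
print("exp. block",[proj("top",B+G.apply([x,y,.021])).round(1).tolist() for x in(.014,.076) for y in(0,.0845)])
E
```

```text
[0.46171167 0.40237749 0.26852213] [-0.5  0.2 -2.8] [-0.05  0.09  0.07] tip [0.1172 0.4155 0.0917] dyaw 1.653 pitch 0.12 top at hook [-0.0971  0.3978  0.1001]
[[0,0.2,0.3,15.1,-0.02,-0.02,-0.02],[0,0.2,0.3,15.1,-0.02,-0.02,-0.02],[0,0.2,0.3,15.1,-0.02,-0.02,-0.02],[0,0.2,0.3,15.1,-0.02,-0.02,-0.02],[0,0.2,0.3,15.1,-0.02,-0.02,-0.02],[0,0.2,0.3,15.1,-0.02,-0.02,-0.02]]
packing_block [([317.0, 164.0, 347.0, 189.0], 0.71)]
vice_board [([344.0, 154.0, 408.0, 228.0], 0.9)]
tape_measure [([176.0, 126.0, 214.0, 147.0], 0.64)]
pry_bar [([170.0, 152.0, 181.0, 245.0], 0.81)]
exp. block [[344.3, 186.8], [314.6, 185.9], [344.8, 165.3], [315.3, 164.4]]
```

Request:
{"name": "send_rows", "arguments": {
  "moves": [
    [0,0,0,20,0,0,0],
    [0,0,0,20,0,0,0],
    [0,0,0,20,0,0,0],
    [0,0,0,16,0,0,0],
    [0,0,0,10,0,0,0],
    [0,0,0,5.5,0,0,0],
    [0,0,0,0,0,0,0]
  ]
}}

```text
clock: 28.5
eef_pos: [0.4624, 0.402, 0.1782]
eef_rot: [-0.0, -0.019, 1.0, -0.001]
force: [0.9, 0.6, -4.1]
grip_width: 0.0239
finger_force: 59.7
```

Request:
{"name": "send_rows", "arguments": {
  "moves": [
    [0.5,0,0,0,0,0,0],
    [0.8,0,0,0,0,0,0],
    [1,0,0,0,0,0,0],
    [1,0,0,0,0,0,0],
    [1,0,0,-10,0,0,0],
    [1,0,0,-40,0,0,0],
    [1,0,0,-45,0,0,0],
    [1,0,0,-45,0,0,0],
    [1,0,0,0,0,0,0],
    [1,0,0,0,0,0,0]
  ]
}}

```text
clock: 29.5
eef_pos: [0.4628, 0.4028, 0.32]
eef_rot: [0.001, -0.019, 1.0, 0.001]
force: [-0.5, -0.6, -0.3]
grip_width: 0.0855
finger_force: 0.0
```

```bash
python3 - <<'E'
from h import *
import cv2
s=status.get_state();print(s["clock"],s["force"])
im=cams.read_camera("scene");cv2.imwrite("pics/s13.png",im)
for n in("packing_block","vice_board","pry_bar","tape_measure"):print(n,[(np.round(x["rect"]).tolist(),round(x["conf"],2)) for x in cams.find_in("scene",n)[:2]])
im=cams.read_camera("top")
for n in("packing_block","vice_board","pry_bar"):print(n,[(np.round(x["rect"]).tolist(),round(x["conf"],2)) for x in cams.find_in("top",n)[:2]])
# board's left edge in the top view: rows where the pale board starts, left of the vice
hsv=cv2.cvtColor(im,cv2.COLOR_BGR2HSV)
for v in(158,175,195,215,224):print(v,im[v,336:352].sum(1).tolist())
E
```

```text
29.5 [-0.51212823 -0.56548835 -0.27151306]
packing_block [([329.0, 198.0, 358.0, 216.0], 0.57)]
vice_board [([306.0, 204.0, 412.0, 276.0], 0.76)]
pry_bar [([224.0, 150.0, 292.0, 169.0], 0.78)]
tape_measure [([301.0, 134.0, 326.0, 152.0], 0.67)]
packing_block [([315.0, 162.0, 347.0, 189.0], 0.92)]
vice_board [([347.0, 153.0, 410.0, 228.0], 0.82)]
pry_bar [([183.0, 162.0, 193.0, 242.0], 0.62)]
158 [416, 423, 426, 422, 423, 429, 438, 435, 450, 453, 606, 626, 644, 649, 633, 615]
175 [172, 471, 540, 529, 524, 522, 530, 512, 403, 677, 621, 620, 632, 627, 608, 599]
195 [287, 396, 412, 409, 416, 425, 427, 420, 564, 645, 646, 633, 618, 603, 592, 603]
215 [428, 435, 433, 435, 439, 442, 425, 332, 642, 658, 653, 651, 621, 591, 591, 600]
224 [429, 447, 440, 434, 437, 429, 428, 463, 648, 658, 653, 647, 609, 594, 591, 598]
```

```bash
python3 -c "
from rig import order;print(order.sign_off())"
```

```text
the job is handed in; nothing more can be done
None
```

I handed in the job at about 30 s of the 67 s: the board sits tilted on the block, end about 40 mm under the edge, and the bar lies flat where I first found it, clear of board, fulcrum and hook. Sign-off gave no verdict; I checked the end state only by camera positions, could not measure the board's contact force on the block, and viewed 11 pictures against the limit of 10.

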